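# Put the calibration kit away on the rotary gauge rack

## Robot

A 6-joint arm with a two-finger parallel gripper is mounted at the origin on the work surface. World frame = base frame: x ahead of the robot, y to its left, z up, the work surface at z = 0. Lengths are in m, angles in rad, forces in N, time in s.
With the tool pointing down it reaches from about 0.425 to 1.125 m from the base axis. Payload 14.9 kg.
Tool frame: the origin (TCP) lies midway between the tips of the shut fingers; the grasp point (between the pads) lies 19 mm behind it (arm.grip_depth is the distance from the TCP to the grasp point, in m); z points along the fingers, y is the line along which they close (so a half turn about z gives the same grasp; the last joint's range is limited). The gripper opens to 91 mm and grips with 3 to 60 N. Pads are 32 mm wide; open, the fingers measure 118 mm over their backs; the gripper's body (76 mm by 178 mm) begins 60 mm behind the grasp point.
Start: joints at [1.155, 0.379, 1.734, -0, 1.028, -0.033], TCP at [0.261, 0.649, 0.214] pointing down, gripper open.
Joint ranges: [-2.77, 2.77], [-0.74, 2.19], [0, 2.66], [-1.06, 4.2], [0.31, 2.87], [-3.08, 3.08]. Speed limits (rad/s): [1.89, 1.89, 2.39, 3.14, 3.14, 3.14].

## Interface

Orientations are given as [roll, pitch, yaw] about the fixed x, y, z axes, in that order (R = Rz(yaw) Ry(pitch) Rx(roll)).
In Python, from station import arm, read_camera, calibration gives the robot as it stands.
- The arm moves only by the tool play_rows, never from a script. Its argument "series" is a list of rows, each an object of numbers: "dx", "dy", "dz": the shift along the tool's x, y, z in units of 0.06 m (1.0 is 0.06 m); "turn": the turn about the tool's z in units of 360 degrees (1.0 is 360 degrees); "fingers": the gripper command: -1 is fully open, 1 is shut, values between are in proportion. In form: [{"dx": .., "dy": .., "dz": .., "turn": .., "fingers": ..}, ...]. A call has 1 to 12 rows; each row shifts and turns the commanded pose from where the row before left it, along the tool's axes as they then stand; what a row does not reach is not made up. A row lasts 1/8 s, in which the tool goes at most 62.5 mm and 10.7 degrees, less where a joint would pass 70% of its speed; a pose out of reach is approached as far as the arm can. A call with a number of a shift or a turn outside -1 to 1 is refused whole. A call with a gripper value outside its range is refused whole. The fingers move at their own pace and stop on an object; "newtons" is the grip in N (left out, the last holds). Time passes only in rows, so rows that do not move let the fingers close. It gives the time, the measured TCP pose, the force, the opening and the grip force at its end, in the units of the state.
- arm.read_state(): the state, without advancing time (a new reading comes with each control period).
- read_camera(name): name is "scene" or "top" or "wrist"; returns the picture (400x640x3 uint8, red, green, blue); there is no depth.
- calibration(name): a dict with "vertical_fov" (degrees; the focal length in pixels is half the picture's height over the tangent of half this angle, whatever the lens; pixels are square), "cx", "cy" (the principal point, pixels), "R" (3x3) and "t" (3): a world point X has camera coordinates R X + t. Camera axes: x right, y down, z forward; pixel columns grow to the right and rows downward; lengths in m; the calibration is good to about 2 mm. A picture is of the moment at which its call begins: read the wrist's pose just before it. calibration takes no time and is no camera call; for the wrist camera it gives the pose at the moment of the call.
- arm.sign_off(): hands the job in; it is judged then, once.
The state is a dict: "time": time; "q": joint angles; "dq": joint speeds; "effort": joint torques, N m; "tool_pos": TCP position; "eef_rot": TCP orientation; "force": force on the tool from outside, world axes, zero at the start; "wrist_torque": the same for the moment, N m; "gripper_width": finger opening in m; "grip_force": force on a finger pad.
Only numpy, scipy, OpenCV 4.12 (cv2) and the standard library are available. Lean on these libraries where they do the work, as an engineer would, in place of code of your own. Each camera call takes 0.05 s, during which the arm holds its last target. There are 200 camera calls.

## Task

Clear the measuring bench after a calibration. Hang every loose ring gauge on the rotary rack, one ring to an empty hook: first turn the carousel (red knob on top) until an empty hook stands at the rack's open front, over the yellow mark, then hang the ring there and let it hang freely (the rear half is under a wire guard). Also stack all the loose flat plates flat on the black stacking base in one square pile, their edges flush with the base, and do not disturb the bottle, the screwdriver or the loupe.

Things in the scene. Friction and masses are not known exactly. Their poses are not given: they have to be found in the camera images.
- rack: the rack's fixed base, a grey disc 210 mm across, 14 mm thick; origin on the carousel's axis at bench level, z up. Its open front looks along its own -x (yellow mark on the disc). A fixed flat guard of 6 mm steel wires, 165 to 171 mm above the bench, covers own x from -0.023 (orange wire) to 0.14 and y from -0.135 to 0.135, on two posts at its rear corners.
- carousel (a joint): carousel angle in rad, growing anticlockwise from above. At 0 hook A is exactly at the front; at -2.094 or 4.189 hook B is. Turns 1.5 turns either way from 0, needs about 0.12 N m, stays where left. Six hooks, 60 degrees apart: four carry dark rings with red clips, locked on for good; the two bare ones are A and B.
- knob_grip (a point): middle of the red bar knob on top of the carousel, on its axis, 204 mm above the bench; turns with it. The bar is 52 mm long (carousel x), 14 mm thick (carousel y), 32 mm high, its top 14 mm above this point, 15 mm of free height between it and the guard (a 38 mm wide collar on the axis). At carousel angle 0 these axes are the rack's.
- hook_a (a point): bare hook A, 110 mm from the carousel's axis: an 8 mm steel rod slopes down and out from the hub (22 mm of fall over 100), then turns up in a bare tip ending 49 mm above the bend. The point is the rod's centre at the bend, 85 mm above the bench; axes as the carousel's. A ring lowered flat over the tip and let go swings down and hangs from the bend, its centre 8 to 18 mm lower than it.
- hook_b (a point): bare hook B, 120 deg anticlockwise of A, 110 mm from the carousel's axis: an 8 mm steel rod slopes down and out from the hub (22 mm of fall over 100), then turns up in a bare tip ending 49 mm above the bend. The point is the rod's centre at the bend, 85 mm above the bench; axes as the carousel's. A ring lowered flat over the tip and let go swings down and hangs from the bend, its centre 8 to 18 mm lower than it.
- pad_top (a point): centre of the top of the black stacking base, a fixed block 90 x 66 mm and 12 mm high; x along its 90 mm side, y along its 66 mm side, z up.
- plate1_c (a point): blue flat rectangular plate with square edges, 90 x 66 x 14 mm, about 200 g; the point is its centre, 7 mm above its underside; x along the 90 mm side, y along the 66 mm side, z up. It may be absent.
- plate2_c (a point): bare aluminium flat rectangular plate with square edges, 90 x 66 x 14 mm, about 200 g; the point is its centre, 7 mm above its underside; x along the 90 mm side, y along the 66 mm side, z up. It may be absent.
- plate3_c (a point): yellow flat rectangular plate with square edges, 90 x 66 x 14 mm, about 200 g; the point is its centre, 7 mm above its underside; x along the 90 mm side, y along the 66 mm side, z up. It may be absent.
- plate4_c (a point): white flat rectangular plate with square edges, 90 x 66 x 14 mm, about 200 g; the point is its centre, 7 mm above its underside; x along the 90 mm side, y along the 66 mm side, z up. It may be absent.
- ring1_c (a point): loose steel ring gauge lying flat on the bench: outside diameter 60 mm, hole 36 mm, 12 mm thick, about 170 g; the point is the centre of its hole, half-way up; z along the hole's axis.
- ring2_c (a point): loose steel ring gauge lying flat on the bench: outside diameter 60 mm, hole 36 mm, 12 mm thick, about 170 g; the point is the centre of its hole, half-way up; z along the hole's axis.
- cleaner_c (a point): white cleaner bottle, 48 mm across, 130 mm high, standing; the point is its middle. Leave it alone.
- driver_c (a point): screwdriver, 160 mm long, lying on the bench; the point is 10 mm up its middle. Leave it alone.
- loupe_c (a point): black loupe, 48 mm across, 50 mm high, standing; the point is its middle. Leave it alone.

How it is judged:
By the outcome, as a careful person would: the job done as asked, in the order asked, and still so for the second after the job is handed in, with the robot touching nothing.
Of plate1, plate2, plate3, plate4 only 3 to 4 are there at a start; the rules pass over those that are not, and their reading is None.
At some moment in a run one of plate1, plate2, plate3, plate4 may be knocked a few centimetres aside while the robot is not near it.
It also fails if it takes over 210 s, if anything falls off the work surface, if the arm or the gripper's body presses on something with over 40 N, if the wrist force passes 120 N, or if a joint passes its speed limit or range.

## Working session

There is one attempt and no reset: what is moved stays moved. The work goes in short steps, Python scripts to look and compute and a tool call to move; the robot and the scene stay as the last step left them, time stands still between calls to the robot, and variables do not carry over. Pictures are saved under pics/ and viewed, at most 14 in all, crops included, and the job is handed in when it is done.

Besides the shell and the picture viewer there is one more tool, called as name(argument=value, ...) on one line, values as JSON. play_rows: Moves the arm, as the interface text tells. Its arguments: {"type":"object","properties":{"series":{"type":"array","items":{"type":"object","properties":{"dx":{"type":"number","minimum":-1,"maximum":1},"dy":{"type":"number","minimum":-1,"maximum":1},"dz":{"type":"number","minimum":-1,"maximum":1},"turn":{"type":"number","minimum":-1,"maximum":1},"fingers":{"type":"number"}}}},"newtons":{"type":"number"}},"required":["series"]}

```bash
ls; mkdir -p pics; python3 - <<'E'
from station import arm, read_camera, calibration
import cv2
s=arm.read_state();print(s)
for n in ("scene","top"):
    cv2.imwrite(f"pics/{n}0.png",read_camera(n)[:,:,::-1]);c=calibration(n);print(n,c)
print(calibration("wrist"),arm.grip_depth)
E
```

```text
pics
{'time': 0.0, 'q': array([ 1.15467807e+00,  3.79390579e-01,  1.73479404e+00,  8.00684703e-06,
        1.02850672e+00, -3.33212878e-02]), 'dq': array([-1.36799204e-04,  9.07251480e-05, -2.06086327e-04, -2.80934958e-03,
        1.16729089e-04,  5.91108222e-04]), 'effort': array([-5.90750533e-04, -7.63734269e+01, -4.34374595e+01,  6.51419023e-02,
        4.24171973e-02, -4.06405422e-05]), 'tool_pos': array([0.26131471, 0.6489579 , 0.21329427]), 'eef_rot': array([-3.14049480e+00, -4.34527375e-05,  2.75879153e+00]), 'force': array([-0.04294491,  0.3912621 ,  0.34513382]), 'wrist_torque': array([ 0.0159612 , -0.02862449,  0.0113406 ]), 'grip_force': 0.0, 'gripper_width': 0.09114553183039621}
scene {'vertical_fov': 53.997717009584775, 'cx': 322.6878262489498, 'cy': 200.09545041967544, 'R': array([[-0.7557582 ,  0.65484569,  0.00258028],
       [ 0.52939289,  0.61328276, -0.58619743],
       [-0.38545131, -0.44165753, -0.81016413]]), 't': array([ 0.45627644, -0.19819159,  1.35368056])}
top {'vertical_fov': 50.67261700956065, 'cx': 322.61121736029725, 'cy': 202.58456917988013, 'R': array([[-2.33690021e-02, -9.99726896e-01,  1.53006473e-04],
       [-9.83164971e-01,  2.29541173e-02, -1.81272581e-01],
       [ 1.81219562e-01, -4.38658992e-03, -9.83432879e-01]]), 't': array([-0.02938958,  0.58168751,  1.11074495])}
{'vertical_fov': 61.32723695343867, 'cx': 323.5410956497557, 'cy': 196.74557543023286, 'R': array([[ 3.73876282e-01,  9.27478186e-01, -8.60414012e-04],
       [ 8.87715143e-01, -3.57578349e-01,  2.89999222e-01],
       [ 2.68660287e-01, -1.09187634e-01, -9.57026494e-01]]), 't': array([-0.70042665, -0.03243283,  0.39196431])} 0.0188
```

View pics/top0.png

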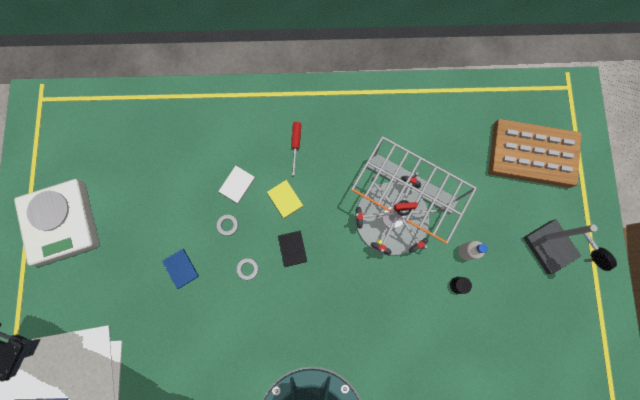

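View pics/scene0.png

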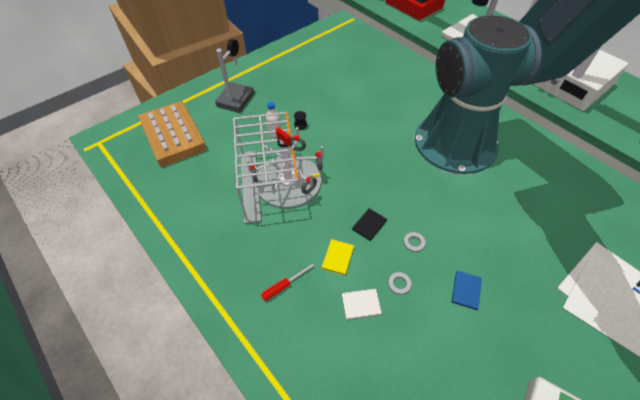

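The top view shows white (237,184), yellow (285,198) and blue (180,268) plates, with no aluminium one. The rings are at (227,225) and (247,268), the black base at (292,248), the rack at (400,215) and the knob at (405,207). I'll measure next.

```bash
cat > h.py <<'E'
import numpy as np, cv2
from station import arm, read_camera, calibration
def cam(n):
    c=calibration(n); f=200/np.tan(np.radians(c["vertical_fov"])/2)
    return f,c["cx"],c["cy"],np.array(c["R"]),np.array(c["t"])
def back(c,u,v,z):
    f,cx,cy,R,t=c; d=R.T@np.array([(u-cx)/f,(v-cy)/f,1]); o=-R.T@t
    return o+d*(z-o[2])/d[2]
def proj(c,X):
    f,cx,cy,R,t=c; p=R@np.asarray(X)+t; return np.array([cx+f*p[0]/p[2],cy+f*p[1]/p[2]])
def top_poly(c,pts,z):
    return np.array([back(c,u,v,z)[:2] for u,v in pts])
def rect(c,mask_cnt,z):
    P=top_poly(c,mask_cnt.reshape(-1,2),z).astype(np.float32)
    (x,y),(w,h),a=cv2.minAreaRect(P*1000)
    if w<h: w,h,a=h,w,a+90
    return np.round([x/1000,y/1000,w/1000,h/1000,(a+90)%180-90],4)
def masks(im):
    h=cv2.cvtColor(im,cv2.COLOR_RGB2HSV); H,S,V=[h[...,i].astype(int) for i in range(3)]
    return dict(yellow=(abs(H-28)<6)&(S>150)&(V>110),blue=(abs(H-110)<12)&(S>120)&(V>50),white=(S<45)&(V>150),black=(V<45)&(S<140),red=((H<6)|(H>174))&(S>150)&(V>90))
def blobs(m,lo,hi):
    cs,_=cv2.findContours(m.astype(np.uint8),cv2.RETR_EXTERNAL,cv2.CHAIN_APPROX_NONE)
    return [c for c in cs if lo<cv2.contourArea(c)<hi]
E
python3 - <<'E'
from h import *
z=dict(yellow=.014,blue=.014,white=.014,black=.012,red=.218)
for n in("top","scene"):
    im=read_camera(n);c=cam(n)
    for k,m in masks(im).items():
        for b in blobs(m,100 if k!="red" else 60,1500):
            r=rect(c,b,z[k]); u=b.reshape(-1,2).mean(0)
            if r[2]<.14: print(n,k,u.round(),r)
    a=cam("top")
    cr=im[130:260,330:480] if n=="top" else im[90:220,220:370]
    cv2.imwrite(f"pics/c_{n}.png",cv2.resize(cr[:,:,::-1],None,fx=4.4,fy=4.4,interpolation=cv2.INTER_CUBIC))
    for u,v in [(227,225),(247,268)] if n=="top" else [(414,242),(400,283)]: print("ring",n,back(c,u,v,.006).round(4))
E
```

```text
top blue [180. 268.] [ 0.4125  0.3565  0.0903  0.067  30.6307]
top white [247. 269.] [ 0.4077  0.1714  0.0586  0.0561 27.1777]
top white [369. 233.] [ 0.4989 -0.1708  0.0572  0.0483 43.1335]
top white [396. 233.] [  0.4875  -0.2492   0.1042   0.0979 -14.0795]
top white [227. 224.] [ 0.5331  0.2307  0.0569  0.0568 -1.3381]
top white [371. 213.] [ 5.54100e-01 -1.79600e-01  5.29000e-02  3.20000e-02 -3.54177e+01]
top white [236. 184.] [  0.6493   0.204    0.0919   0.0681 -32.6008]
top black [ 12. 353.] [0.1887 0.7942 0.109  0.0694 6.5422]
top black [603. 259.] [ 0.4105 -0.8218  0.0648  0.048  40.3978]
top red [406. 206.] [ 5.37700e-01 -2.37300e-01  4.99000e-02  1.43000e-02  8.86626e+01]
top red [296. 135.] [ 0.7194  0.0188  0.0662  0.0183 -5.5523]
ring top [0.5311 0.2299 0.006 ]
ring top [0.409 0.172 0.006]
scene yellow [338. 257.] [ 0.6062  0.0659  0.094   0.0672 31.6719]
scene blue [467. 290.] [ 0.4159  0.3572  0.0937  0.0659 30.2861]
scene white [552. 392.] [  0.4638   0.6275   0.1114   0.0455 -40.8846]
scene white [361. 304.] [  0.6503   0.2028   0.0937   0.0698 -31.6372]
scene white
[... 203 characters left out ...]
36]
scene white [295. 198.] [  0.5688  -0.1704   0.063    0.0606 -40.7944]
scene white [306. 165.] [ 0.4654 -0.2386  0.0958  0.0691 55.7401]
scene black [369. 225.] [ 0.4651  0.047   0.0859  0.0607 11.6665]
scene black [300. 120.] [ 3.40000e-01 -4.25600e-01  8.33000e-02  3.89000e-02  5.14592e+01]
scene black [573.  89.] [-5.58900e-01  1.23300e-01  9.78000e-02  5.78000e-02  8.95817e+01]
scene black [233.  47.] [ 2.77900e-01 -9.58900e-01  1.12000e-01  3.81000e-02  5.63807e+01]
scene red [275. 289.] [ 0.8302  0.1121  0.062   0.0195 -4.4348]
scene red [283. 136.] [ 5.50100e-01 -2.27700e-01  7.30000e-02  2.59000e-02  8.71867e+01]
ring scene [0.4082 0.1708 0.006 ]
ring scene [0.531  0.2296 0.006 ]
```

View pics/c_top.png

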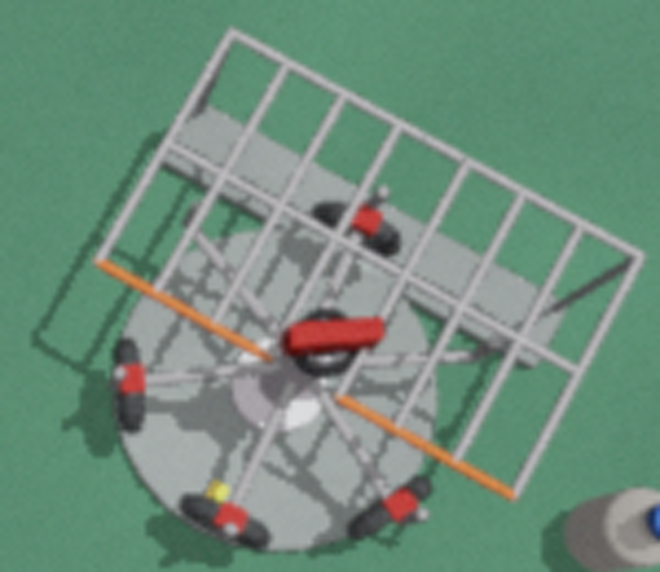

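View pics/c_scene.png

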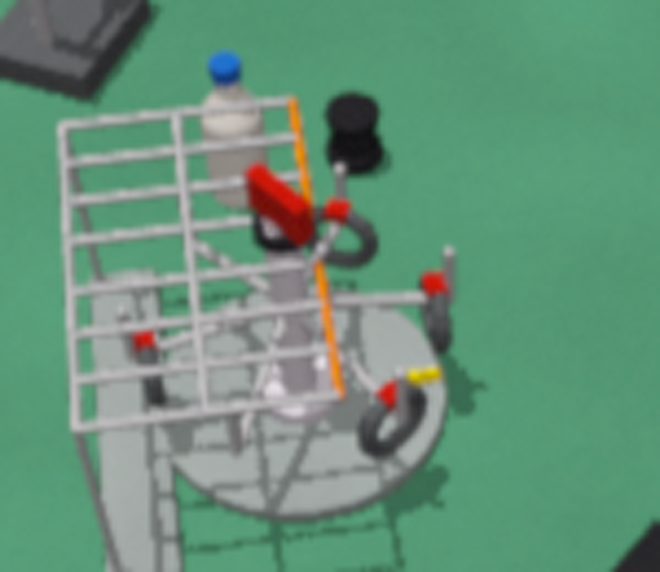

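The crops show the bare hooks at upper left and at right, both behind or under the guard. The front is at lower left, by the yellow mark. I'll compute the rack frame from the orange wire ends and the pad from a better mask.

```bash
python3 - <<'E'
from h import *
for n,o,s,pts in (("top",(330,130),4.4,[(100,262),(513,495),(335,335),(218,492)]),("scene",(220,90),4.4,[(340,395),(293,98),(281,203),(425,376)])):
    c=cam(n); P=[(o[0]+(u+.5)/s,o[1]+(v+.5)/s) for u,v in pts]
    a,b=[back(c,*p,.168)[:2] for p in P[:2]]; d=a-b
    y=d/np.linalg.norm(d); x=np.array([y[1],-y[0]])
    m=(a+b)/2+.023*x
    print(n,"wire len",np.linalg.norm(d),"yaw",np.degrees(np.arctan2(x[1],x[0])),"axis",m, "knob",back(c,*P[2],.212 if n=="scene" else .218)[:2],"mark",back(c,*P[3],.014)[:2])
im=read_camera("top");c=cam("top")
m=(im.max(2)<70); m[:, :270]=0; m[:,315:]=0; m[:225]=0; m[275:]=0
for b in blobs(m,100,2000): print("pad",rect(c,b,.012))
h=cv2.cvtColor(im,cv2.COLOR_RGB2HSV); m=(abs(h[...,0].astype(int)-28)<8)&(h[...,1]>120)
for b in blobs(m,200,2000): print("yel",rect(c,b,.014))
s=read_camera("scene");m=(s.max(2)<75)
for b in blobs(m,300,2000):
    r=rect(cam("scene"),b,.012)
    if abs(r[0]-.465)<.03: print("pad scene",r)
E
```

```text
top wire len 0.2625485832484036 yaw -31.505655684663957 axis [ 0.54168806 -0.24250645] knob [ 0.53709583 -0.23893445] mark [ 0.47226582 -0.20030584]
scene wire len 0.26657873699014906 yaw -31.748783723516446 axis [ 0.54240808 -0.24087672] knob [ 0.54548588 -0.22966001] mark [ 0.46362546 -0.19080046]
pad [ 0.4598  0.0452  0.0883  0.0637 11.0281]
yel [ 0.2258 -0.7906  0.3594  0.0124 -0.2893]
yel [ 0.3589  0.7921  0.2282  0.0114 -0.0124]
yel [ 0.6015  0.0656  0.0892  0.0641 32.2914]
yel [8.0510e-01 1.3000e-03 1.5930e+00 3.2880e-01 8.9956e+01]
pad scene [ 0.4645  0.0468  0.0909  0.0655 11.4059]
```

play_rows(series=[{"dz": -1, "fingers": -1}, {"dx": -0.546, "dy": -0.668}, {"dx": -0.546, "dy": -0.668}, {"dx": -0.546, "dy": -0.668}, {"dx": -0.546, "dy": -0.668}, {"dx": -0.546, "dy": -0.668}, {"dx": -0.546, "dy": -0.668}, {"dx": -0.546, "dy": -0.668}, {"dx": -0.546, "dy": -0.668}, {"dx": -0.546, "dy": -0.668}, {"dx": -0.546, "dy": -0.668}, {"dx": -0.546, "dy": -0.668}])

```text
$.series[0]: bad value
```

play_rows(series=[{"dx": -0.546, "dy": -0.668}, {"dx": -0.546, "dy": -0.668}, {"dx": -0.546, "dy": -0.668}, {"dx": -0.546, "dy": -0.668}, {"dx": -0.546, "dy": -0.668}, {"dx": -0.546, "dy": -0.668}, {"dx": -0.546, "dy": -0.668}])

```text
$.series[0]: bad value
```

play_rows(series=[{"turn": 0.0275}, {"turn": 0.0275}, {"turn": 0.0275}, {"turn": 0.0275}, {"turn": 0.0275}, {"turn": 0.0275}, {"turn": 0.0275}, {}])

```text
$.series[0]: bad value
```

```bash
cat >> h.py <<'E'
def pose():
    s=arm.read_state(); return np.array(s["tool_pos"]), np.degrees(s["eef_rot"][2]), s
def to(x,y,z,phi):
    p,f,s=pose(); a=np.radians(f); d=np.array([x,y,z])-p
    print("t",round(s["time"],2),"pos",p.round(4),"phi",round(f,2),"w",round(s["gripper_width"],4),"F",np.round(s["force"],1))
    t=-(phi-f); t=(t+180)%360-180
    print("units dx %.3f dy %.3f dz %.3f turn %.4f (%.1f deg)"%((d[0]*np.cos(a)+d[1]*np.sin(a))/.06,(d[0]*np.sin(a)-d[1]*np.cos(a))/.06,-d[2]/.06,t/360,t))
E
python3 - <<'E'
from h import *
to(.539,-.240,.185,88.7)
c=cam("wrist");im=read_camera("wrist");cv2.imwrite("pics/w1.png",im[:,:,::-1])
print(-c[3].T@c[4])
for b in blobs(masks(im)["red"],100,50000): print(b.reshape(-1,2).mean(0),rect(c,b,.218))
E
```

```text
t 0.3 pos [0.2614 0.6492 0.2137] phi 158.07 w 0.0912 F [ 0.1  0.3 -0.7]
units dx -9.827 dy -12.021 dz 0.479 turn 0.1927 (69.4 deg)
[0.18541151 0.68095053 0.38428093]
```

View pics/w1.png

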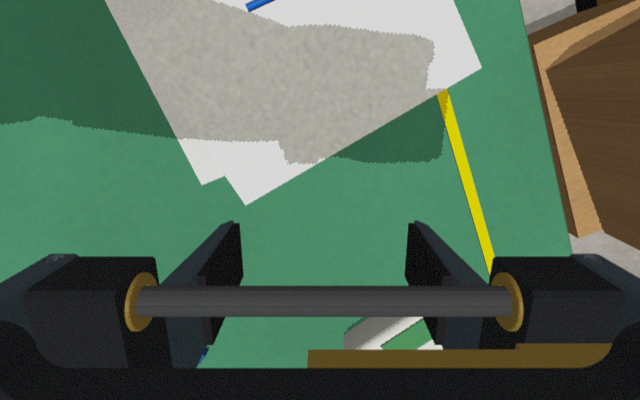

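The wrist view shows only the fingers over the bench. The rows were refused because each one needs every field.

play_rows(series=[{"dx": 0, "dy": 0, "dz": -1, "turn": 0, "fingers": -1}, {"dx": -0.546, "dy": -0.668, "dz": 0, "turn": 0, "fingers": -1}, {"dx": -0.546, "dy": -0.668, "dz": 0, "turn": 0, "fingers": -1}, {"dx": -0.546, "dy": -0.668, "dz": 0, "turn": 0, "fingers": -1}, {"dx": -0.546, "dy": -0.668, "dz": 0, "turn": 0, "fingers": -1}, {"dx": -0.546, "dy": -0.668, "dz": 0, "turn": 0, "fingers": -1}, {"dx": -0.546, "dy": -0.668, "dz": 0, "turn": 0, "fingers": -1}, {"dx": -0.546, "dy": -0.668, "dz": 0, "turn": 0, "fingers": -1}, {"dx": -0.546, "dy": -0.668, "dz": 0, "turn": 0, "fingers": -1}, {"dx": -0.546, "dy": -0.668, "dz": 0, "turn": 0, "fingers": -1}, {"dx": -0.546, "dy": -0.668, "dz": 0, "turn": 0, "fingers": -1}, {"dx": -0.546, "dy": -0.668, "dz": 0, "turn": 0, "fingers": -1}])

```text
time: 1.85
tool_pos: [0.4313, 0.1041, 0.2742]
eef_rot: [3.141, 0.001, 2.759]
force: [0.2, 0.7, -0.3]
gripper_width: 0.0915
grip_force: 0.0
```

play_rows(series=[{"dx": -0.546, "dy": -0.668, "dz": 0, "turn": 0, "fingers": -1}, {"dx": -0.546, "dy": -0.668, "dz": 0, "turn": 0, "fingers": -1}, {"dx": -0.546, "dy": -0.668, "dz": 0, "turn": 0, "fingers": -1}, {"dx": -0.546, "dy": -0.668, "dz": 0, "turn": 0, "fingers": -1}, {"dx": -0.546, "dy": -0.668, "dz": 0, "turn": 0, "fingers": -1}, {"dx": -0.546, "dy": -0.668, "dz": 0, "turn": 0, "fingers": -1}, {"dx": -0.546, "dy": -0.668, "dz": 0, "turn": 0, "fingers": -1}])

```text
time: 2.72
tool_pos: [0.5393, -0.2419, 0.274]
eef_rot: [3.142, 0.0, 2.759]
force: [0.3, 0.4, 0.3]
gripper_width: 0.0913
grip_force: 0.0
```

play_rows(series=[{"dx": 0, "dy": 0, "dz": 0, "turn": 0.0275, "fingers": -1}, {"dx": 0, "dy": 0, "dz": 0, "turn": 0.0275, "fingers": -1}, {"dx": 0, "dy": 0, "dz": 0, "turn": 0.0275, "fingers": -1}, {"dx": 0, "dy": 0, "dz": 0, "turn": 0.0275, "fingers": -1}, {"dx": 0, "dy": 0, "dz": 0, "turn": 0.0275, "fingers": -1}, {"dx": 0, "dy": 0, "dz": 0, "turn": 0.0275, "fingers": -1}, {"dx": 0, "dy": 0, "dz": 0, "turn": 0.0275, "fingers": -1}, {"dx": 0, "dy": 0, "dz": 0, "turn": 0, "fingers": -1}])

```text
time: 3.72
tool_pos: [0.539, -0.2401, 0.274]
eef_rot: [3.142, 0.0, 1.55]
force: [1.0, 0.0, 0.8]
gripper_width: 0.0914
grip_force: 0.0
```

```bash
python3 - <<'E'
from h import *
to(.539,-.240,.185,88.7)
c=cam("wrist");im=read_camera("wrist");cv2.imwrite("pics/w2.png",im[:,:,::-1])
print(-c[3].T@c[4])
for b in blobs(masks(im)["red"],100,50000): print(b.reshape(-1,2).mean(0),rect(c,b,.218))
E
```

```text
t 3.73 pos [ 0.539  -0.2401  0.274 ] phi 88.83 w 0.0914 F [1.  0.  0.8]
units dx 0.002 dy 0.000 dz 1.483 turn 0.0004 (0.1 deg)
[ 0.54106777 -0.1568454   0.44452337]
[251.09302326 226.76744186] [ 4.87000e-01 -2.47100e-01  1.11000e-02  1.09000e-02 -5.59819e+01]
[327.14367816 208.99425287] [ 5.42000e-01 -2.35600e-01  5.62000e-02  1.35000e-02 -8.71701e+01]
[237.01923077 135.13461538] [ 4.82900e-01 -1.81500e-01  1.13000e-02  9.80000e-03  6.17895e+01]
[318.51666667  75.65      ] [ 0.5382 -0.1455  0.0105  0.0091  3.7323]
```

View pics/w2.png

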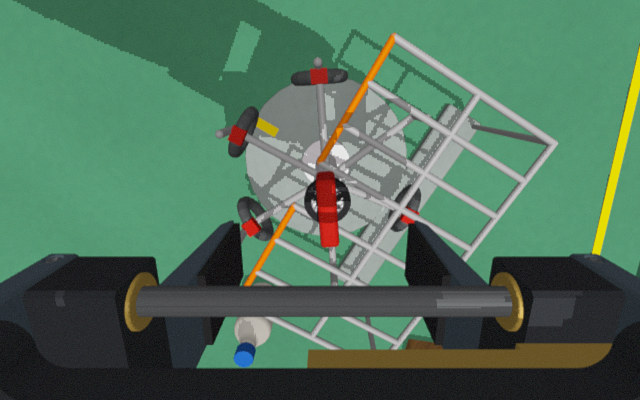

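The wrist view shows the knob at (328,208) between the fingers, nearly aligned with them. I'll go down and grip it.

play_rows(series=[{"dx": 0.02, "dy": 0.025, "dz": 0.49, "turn": 0, "fingers": -1}, {"dx": 0, "dy": 0, "dz": 0.49, "turn": 0, "fingers": -1}, {"dx": 0, "dy": 0, "dz": 0.3, "turn": 0, "fingers": -1}, {"dx": 0, "dy": 0, "dz": 0.2, "turn": 0, "fingers": -1}, {"dx": 0, "dy": 0, "dz": 0, "turn": 0, "fingers": 1}, {"dx": 0, "dy": 0, "dz": 0, "turn": 0, "fingers": 1}, {"dx": 0, "dy": 0, "dz": 0, "turn": 0, "fingers": 1}, {"dx": 0, "dy": 0, "dz": 0, "turn": 0, "fingers": 1}, {"dx": 0, "dy": 0, "dz": 0, "turn": 0, "fingers": 1}, {"dx": 0, "dy": 0, "dz": 0, "turn": 0, "fingers": 1}, {"dx": 0, "dy": 0, "dz": 0, "turn": 0, "fingers": 1}, {"dx": 0, "dy": 0, "dz": 0, "turn": 0, "fingers": 1}], newtons=20)

```text
time: 5.28
tool_pos: [0.5418, -0.2394, 0.1862]
eef_rot: [3.139, 0.001, 1.549]
force: [-0.5, 1.1, 3.5]
gripper_width: 0.015
grip_force: 21.5
```

play_rows(series=[{"dx": 0, "dy": 0.02, "dz": 0, "turn": 0, "fingers": 1}, {"dx": 0, "dy": 0, "dz": 0, "turn": 0.0278, "fingers": 1}, {"dx": 0, "dy": 0, "dz": 0, "turn": 0.0278, "fingers": 1}, {"dx": 0, "dy": 0, "dz": 0, "turn": 0.0278, "fingers": 1}, {"dx": 0, "dy": 0, "dz": 0, "turn": 0.0278, "fingers": 1}, {"dx": 0, "dy": 0, "dz": 0, "turn": 0, "fingers": 1}], newtons=30)

```text
time: 6.02
tool_pos: [0.5423, -0.2396, 0.1862]
eef_rot: [3.14, 0.0, 0.848]
force: [-2.0, -2.3, 10.4]
gripper_width: 0.0142
grip_force: 36.5
```

play_rows(series=[{"dx": 0, "dy": 0, "dz": 0, "turn": 0.0278, "fingers": 1}, {"dx": 0, "dy": 0, "dz": 0, "turn": 0.0278, "fingers": 1}, {"dx": 0, "dy": 0, "dz": 0, "turn": 0.0278, "fingers": 1}, {"dx": 0, "dy": 0, "dz": 0, "turn": 0.0278, "fingers": 1}, {"dx": 0, "dy": 0, "dz": 0, "turn": 0.0278, "fingers": 1}, {"dx": 0, "dy": 0, "dz": 0, "turn": 0.0278, "fingers": 1}, {"dx": 0, "dy": 0, "dz": 0, "turn": 0.0278, "fingers": 1}, {"dx": 0, "dy": 0, "dz": 0, "turn": 0.0282, "fingers": 1}, {"dx": 0, "dy": 0, "dz": 0, "turn": 0, "fingers": 1}, {"dx": 0, "dy": 0, "dz": 0, "turn": 0, "fingers": 1}])

```text
time: 7.28
tool_pos: [0.5425, -0.2407, 0.1862]
eef_rot: [3.14, -0.003, -0.549]
force: [-0.6, -12.0, 6.2]
gripper_width: 0.014
grip_force: 35.8
```

play_rows(series=[{"dx": 0, "dy": 0, "dz": 0, "turn": 0, "fingers": -1}, {"dx": 0, "dy": 0, "dz": 0, "turn": 0, "fingers": -1}, {"dx": 0, "dy": 0, "dz": 0, "turn": 0, "fingers": -1}, {"dx": 0, "dy": 0, "dz": 0, "turn": 0, "fingers": -1}, {"dx": 0, "dy": 0, "dz": -0.5, "turn": 0, "fingers": -1}, {"dx": 0, "dy": 0, "dz": -1, "turn": 0, "fingers": -1}, {"dx": -1, "dy": 0, "dz": 0, "turn": 0, "fingers": -1}, {"dx": -1, "dy": 0, "dz": 0, "turn": 0, "fingers": -1}, {"dx": -1, "dy": 0, "dz": 0, "turn": 0, "fingers": -1}, {"dx": 0, "dy": 0, "dz": 0, "turn": 0, "fingers": -1}])

```text
time: 8.52
tool_pos: [0.3854, -0.1435, 0.2748]
eef_rot: [3.141, 0.0, -0.549]
force: [1.0, 0.1, 1.0]
gripper_width: 0.0915
grip_force: 0.0
```

```bash
python3 - <<'E'
from h import *
to(.5311,.2297,.25,40)
c=cam("wrist");im=read_camera("wrist");cv2.imwrite("pics/w3.png",im[:,:,::-1])
t=read_camera("top");cv2.imwrite("pics/t3.png",cv2.resize(t[130:260,330:480,::-1],None,fx=4.4,fy=4.4,interpolation=cv2.INTER_CUBIC))
for b in blobs(masks(t)["red"],60,500): print(b.reshape(-1,2).mean(0),rect(cam("top"),b,.218))
E
```

```text
t 8.53 pos [ 0.3854 -0.1435  0.2748] phi -31.44 w 0.0915 F [1.  0.1 1. ]
units dx -1.172 dy -6.573 dz 0.413 turn -0.1984 (-71.4 deg)
[405.34146341 205.70731707] [ 5.39300e-01 -2.36900e-01  5.08000e-02  1.46000e-02 -2.92321e+01]
[295.83606557 134.73770492] [ 0.7194  0.0188  0.0662  0.0184 -5.1399]
```

View pics/w3.png

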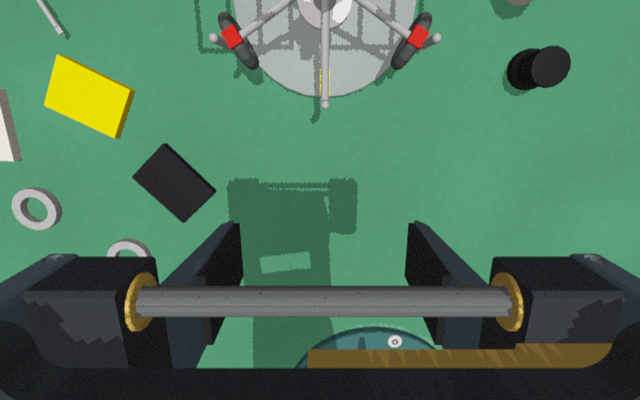

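The bare hook stands over the yellow mark, with its tip at pixel (325,104). I'll compute the tip and mark positions.

```bash
python3 - <<'E'
from h import *
c=cam("wrist")
# camera static since picture
tip=back(c,325,103,.132)[:2]; print("tip",tip)
for q in [(322,72),(329,72),(325,95)]: print("mark",back(c,*q,.014)[:2])
h=cv2.imread("pics/w3.png")[60:108,300:350]; hs=cv2.cvtColor(h,cv2.COLOR_BGR2HSV)
m=(abs(hs[...,0].astype(int)-28)<7)&(hs[...,1]>130); ys,xs=np.nonzero(m); print("mark px",xs.min()+300,xs.max()+300,ys.min()+60,ys.max()+60)
ax=np.array([.5423,-.2398]); d=tip-ax; print("r",np.hypot(*d),np.degrees(np.arctan2(d[1],d[0])))
# disc centre vs
print("expected tip px",proj(c,np.r_[ax+.11*np.array([np.cos(np.radians(148.5)),np.sin(np.radians(148.5))]),.134]))
for u,v,z in [(36,209,.006),(174,183,.012),(90,97,.014)]: print(back(c,u,v,z).round(4))
E
```

```text
tip [ 0.45229071 -0.18456132]
mark [ 0.48241412 -0.1992758 ]
mark [ 0.47801304 -0.20646227]
mark [ 0.45790377 -0.18853952]
mark px 320 329 69 94
r 0.10560768941692053 148.46256639690867
expected tip px [325.07837077 108.1397511 ]
[0.5375 0.2295 0.006 ]
[0.4671 0.0408 0.012 ]
[0.6067 0.0589 0.014 ]
```

play_rows(series=[{"dx": -0.55, "dy": -0.92, "dz": 0, "turn": 0, "fingers": -1}, {"dx": 0, "dy": -0.92, "dz": 0, "turn": 0, "fingers": -1}, {"dx": 0, "dy": -0.92, "dz": 0, "turn": 0, "fingers": -1}, {"dx": 0, "dy": -0.92, "dz": 0, "turn": 0, "fingers": -1}, {"dx": 0, "dy": -0.92, "dz": 0, "turn": 0, "fingers": -1}, {"dx": 0, "dy": -0.92, "dz": 0, "turn": 0, "fingers": -1}, {"dx": -0.55, "dy": -0.98, "dz": 0, "turn": 0, "fingers": -1}, {"dx": 0, "dy": 0, "dz": 0, "turn": -0.0278, "fingers": -1}, {"dx": 0, "dy": 0, "dz": 0, "turn": -0.0278, "fingers": -1}, {"dx": 0, "dy": 0, "dz": 0, "turn": -0.0278, "fingers": -1}, {"dx": 0, "dy": 0, "dz": 0, "turn": -0.0278, "fingers": -1}, {"dx": 0, "dy": 0, "dz": 0, "turn": -0.0278, "fingers": -1}])

```text
time: 10.12
tool_pos: [0.5365, 0.2155, 0.2744]
eef_rot: [3.142, 0.001, 0.33]
force: [0.2, -0.3, -0.1]
gripper_width: 0.0914
grip_force: 0.0
```

play_rows(series=[{"dx": 0, "dy": 0, "dz": 0, "turn": -0.0278, "fingers": -1}, {"dx": 0, "dy": 0, "dz": 0, "turn": -0.0278, "fingers": -1}, {"dx": 0, "dy": 0, "dz": 0, "turn": -0.0278, "fingers": -1}, {"dx": 0, "dy": 0, "dz": 0, "turn": -0.0278, "fingers": -1}, {"dx": 0, "dy": 0, "dz": 0, "turn": -0.0278, "fingers": -1}, {"dx": 0, "dy": 0, "dz": 0, "turn": -0.0278, "fingers": -1}, {"dx": 0, "dy": 0, "dz": 0, "turn": -0.0278, "fingers": -1}, {"dx": 0, "dy": 0, "dz": 0, "turn": -0.0278, "fingers": -1}, {"dx": 0, "dy": 0, "dz": 0, "turn": -0.0278, "fingers": -1}, {"dx": 0, "dy": 0, "dz": 0, "turn": -0.0278, "fingers": -1}, {"dx": 0, "dy": 0, "dz": 0, "turn": -0.0278, "fingers": -1}, {"dx": 0, "dy": 0, "dz": 0, "turn": -0.0278, "fingers": -1}])

```text
time: 11.62
tool_pos: [0.5365, 0.2155, 0.2744]
eef_rot: [-3.141, -0.0, 2.426]
force: [-0.9, -0.8, 0.4]
gripper_width: 0.0914
grip_force: 0.0
```

play_rows(series=[{"dx": 0, "dy": 0, "dz": 0, "turn": -0.0278, "fingers": -1}, {"dx": 0, "dy": 0, "dz": 0, "turn": 0, "fingers": -1}, {"dx": 0, "dy": 0, "dz": 0, "turn": 0, "fingers": -1}])

```text
time: 12.0
tool_pos: [0.5358, 0.2154, 0.2748]
eef_rot: [-3.141, -0.0, 2.591]
force: [-0.5, 0.5, 0.4]
gripper_width: 0.0911
grip_force: 0.0
```

```bash
cat >> h.py <<'E'
def rings():
    c=cam("wrist");im=read_camera("wrist"); h=cv2.cvtColor(im,cv2.COLOR_RGB2HSV)
    m=((h[...,1]<50)&(h[...,2]>100)).astype(np.uint8)
    cs,hi=cv2.findContours(m,cv2.RETR_CCOMP,cv2.CHAIN_APPROX_NONE)
    for k,b in zip(hi[0] if hi is not None else [],cs):
        if k[3]<0 and cv2.contourArea(b)>800:
            u=b.reshape(-1,2); P=top_poly(c,u,.012).astype(np.float32)*1000; (x,y),r=cv2.minEnclosingCircle(P)
            if r<40: print("ring px",u.mean(0).round(),"xy",round(x/1000,4),round(y/1000,4),"r",round(r,1))
    return im
E
python3 - <<'E'
from h import *
to(.5325,.2295,.25,148.5)
im=rings();cv2.imwrite("pics/w4.png",im[:,:,::-1])
E
```

```text
t 12.0 pos [0.5358 0.2154 0.2748] phi 148.43 w 0.0911 F [-0.5  0.5  0.4]
units dx 0.171 dy 0.171 dz 0.413 turn -0.0002 (-0.1 deg)
ring px [331. 153.] xy 0.5335 0.2297 r 30.3
ring px [239.  92.] xy 0.4096 0.1719 r 30.0
```

play_rows(series=[{"dx": 0.158, "dy": 0.183, "dz": 0.5, "turn": 0, "fingers": -1}, {"dx": 0, "dy": 0, "dz": 0.8, "turn": 0, "fingers": -1}, {"dx": 0, "dy": 0, "dz": 0.8, "turn": 0, "fingers": -1}, {"dx": 0, "dy": 0, "dz": 0.8, "turn": 0, "fingers": -1}, {"dx": 0, "dy": 0, "dz": 0.8, "turn": 0, "fingers": -1}, {"dx": 0, "dy": 0, "dz": 0.5, "turn": 0, "fingers": -1}, {"dx": 0, "dy": 0, "dz": 0.3, "turn": 0, "fingers": -1}, {"dx": 0, "dy": 0, "dz": 0, "turn": 0, "fingers": 1}, {"dx": 0, "dy": 0, "dz": 0, "turn": 0, "fingers": 1}, {"dx": 0, "dy": 0, "dz": 0, "turn": 0, "fingers": 1}, {"dx": 0, "dy": 0, "dz": 0, "turn": 0, "fingers": 1}, {"dx": 0, "dy": 0, "dz": 0, "turn": 0, "fingers": 1}], newtons=30)

```text
time: 13.55
tool_pos: [0.5335, 0.2298, 0.0062]
eef_rot: [3.141, 0.001, 2.595]
force: [-1.5, -1.0, 8.5]
gripper_width: 0.058
grip_force: 30.0
```

play_rows(series=[{"dx": 0, "dy": 0, "dz": -0.3, "turn": 0, "fingers": 1}, {"dx": 0, "dy": 0, "dz": -0.8, "turn": 0, "fingers": 1}, {"dx": 0, "dy": 0, "dz": -0.8, "turn": 0, "fingers": 1}, {"dx": 0, "dy": 0, "dz": -0.8, "turn": 0, "fingers": 1}, {"dx": 0, "dy": 0, "dz": -0.6, "turn": 0, "fingers": 1}, {"dx": 0, "dy": 0, "dz": 0, "turn": 0, "fingers": 1}])

```text
time: 14.3
tool_pos: [0.5342, 0.2302, 0.207]
eef_rot: [3.137, 0.003, 2.595]
force: [-0.1, -0.3, -1.8]
gripper_width: 0.0581
grip_force: 30.0
```

```bash
python3 - <<'E'
from h import *
to(.4503,-.1834,.2,148.5)
im=read_camera("wrist");cv2.imwrite("pics/w5.png",im[:,:,::-1])
E
```

```text
t 14.3 pos [0.5342 0.2302 0.207 ] phi 148.67 w 0.0581 F [-0.1 -0.3 -1.8]
units dx -2.389 dy -6.616 dz 0.117 turn 0.0005 (0.2 deg)
```

View pics/w5.png

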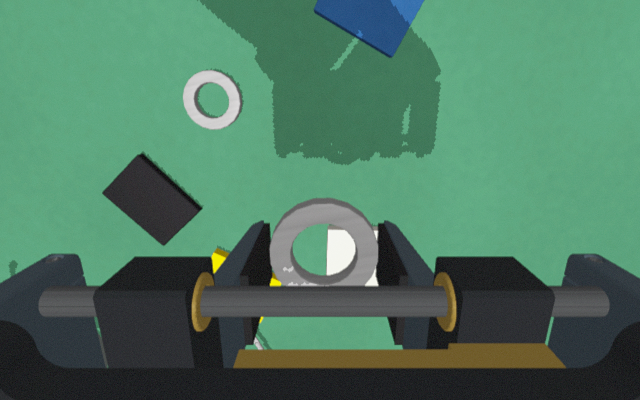

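The ring is held flat at (324,247). Next I carry it to the hook.

play_rows(series=[{"dx": -0.265, "dy": -0.735, "dz": 0, "turn": 0, "fingers": 1}, {"dx": -0.265, "dy": -0.735, "dz": 0, "turn": 0, "fingers": 1}, {"dx": -0.265, "dy": -0.735, "dz": 0, "turn": 0, "fingers": 1}, {"dx": -0.265, "dy": -0.735, "dz": 0, "turn": 0, "fingers": 1}, {"dx": -0.265, "dy": -0.735, "dz": 0, "turn": 0, "fingers": 1}, {"dx": -0.265, "dy": -0.735, "dz": 0, "turn": 0, "fingers": 1}, {"dx": -0.265, "dy": -0.735, "dz": 0, "turn": 0, "fingers": 1}, {"dx": -0.265, "dy": -0.735, "dz": 0, "turn": 0, "fingers": 1}, {"dx": -0.265, "dy": -0.735, "dz": 0, "turn": 0, "fingers": 1}, {"dx": 0, "dy": 0, "dz": 0.5, "turn": 0, "fingers": 1}, {"dx": 0, "dy": 0, "dz": 0, "turn": 0, "fingers": 1}])

```text
time: 15.72
tool_pos: [0.4466, -0.1832, 0.1706]
eef_rot: [-3.141, -0.006, 2.594]
force: [0.4, 0.5, -2.2]
gripper_width: 0.0584
grip_force: 30.0
```

```bash
python3 - <<'E'
from h import *
to(.4503,-.1834,.106,148.5)
c=cam("wrist");im=read_camera("wrist");cv2.imwrite("pics/w6.png",im[:,:,::-1])
print(proj(c,[.4503,-.1834,.134]),proj(c,np.r_[pose()[0]]))
E
```

```text
t 15.72 pos [ 0.4466 -0.1832  0.1706] phi 148.61 w 0.0584 F [ 0.4  0.5 -2.2]
units dx -0.054 dy 0.029 dz 1.077 turn 0.0003 (0.1 deg)
[324.7533408  230.27158929] [322.71610435 252.31751686]
```

View pics/w6.png

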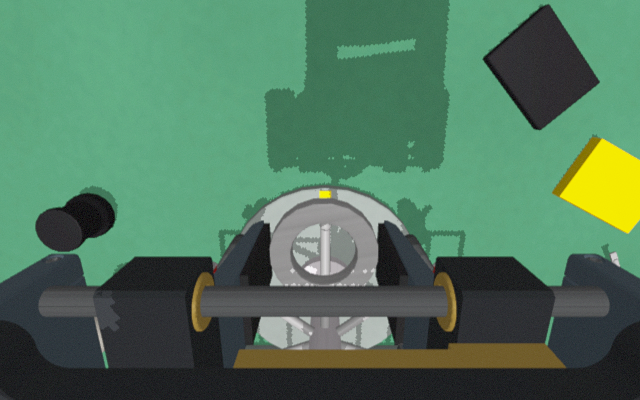

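The tip shows through the hole at (325,228) and the yellow mark lies straight in line with it. I'll lower and release.

play_rows(series=[{"dx": -0.04, "dy": 0.02, "dz": 0.3, "turn": 0, "fingers": 1}, {"dx": 0, "dy": 0, "dz": 0.3, "turn": 0, "fingers": 1}, {"dx": 0, "dy": 0, "dz": 0.3, "turn": 0, "fingers": 1}, {"dx": 0, "dy": 0, "dz": 0.17, "turn": 0, "fingers": 1}, {"dx": 0, "dy": 0, "dz": 0, "turn": 0, "fingers": 1}])

```text
time: 16.4
tool_pos: [0.4513, -0.1836, 0.1083]
eef_rot: [-3.141, -0.001, 2.595]
force: [-0.3, -0.3, -2.0]
gripper_width: 0.0582
grip_force: 30.0
```

play_rows(series=[{"dx": 0, "dy": 0, "dz": 0, "turn": 0, "fingers": -1}, {"dx": 0, "dy": 0, "dz": 0, "turn": 0, "fingers": -1}, {"dx": 0, "dy": 0, "dz": 0, "turn": 0, "fingers": -1}, {"dx": 0, "dy": 0, "dz": 0, "turn": 0, "fingers": -1}, {"dx": 0, "dy": 0, "dz": 0, "turn": 0, "fingers": -1}, {"dx": 0, "dy": 0, "dz": -0.5, "turn": 0, "fingers": -1}, {"dx": 0, "dy": 0, "dz": -0.8, "turn": 0, "fingers": -1}, {"dx": 0, "dy": 0, "dz": -0.8, "turn": 0, "fingers": -1}, {"dx": 0, "dy": 0, "dz": -0.8, "turn": 0, "fingers": -1}, {"dx": 0, "dy": 0, "dz": 0, "turn": 0, "fingers": -1}])

```text
time: 17.65
tool_pos: [0.4531, -0.1847, 0.2865]
eef_rot: [3.141, 0.006, 2.595]
force: [-0.4, -0.1, -0.7]
gripper_width: 0.0914
grip_force: 0.0
```

```bash
python3 - <<'E'
from h import *
to(.5423,-.2405,.274,148.5)
s=read_camera("scene")[90:220,220:370];cv2.imwrite("pics/s7.png",cv2.resize(s[:,:,::-1],None,fx=3,fy=3,interpolation=cv2.INTER_CUBIC))
w=cv2.resize(read_camera("wrist"),None,fx=.6,fy=.6);cv2.imwrite("pics/w7.png",w[:,:,::-1])
a=cv2.imread("pics/s7.png");b=cv2.imread("pics/w7.png")
o=np.zeros((390,450+384-40,3),np.uint8);o[:390,:450]=a;o[:240,450:]=b[:,20:364];cv2.imwrite("pics/m7.png",o)
E
```

```text
t 17.65 pos [ 0.4531 -0.1847  0.2865] phi 148.67 w 0.0914 F [-0.4 -0.1 -0.7]
units dx -1.754 dy -0.021 dz 0.209 turn 0.0005 (0.2 deg)
```

View pics/m7.png

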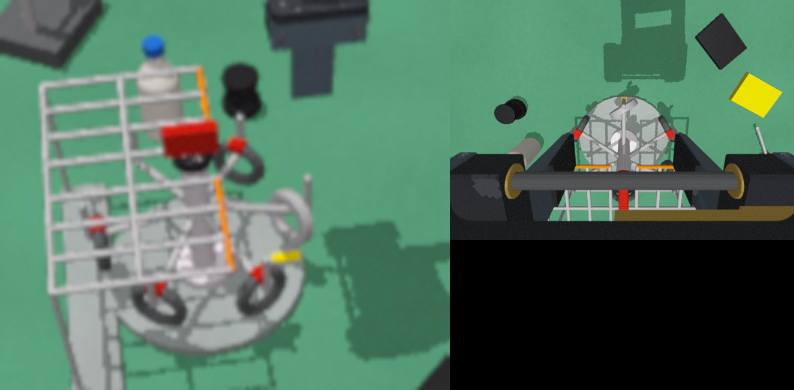

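The ring hangs on the front hook (290,210). Now I turn the carousel another -120°.

play_rows(series=[{"dx": -0.9, "dy": -0.02, "dz": 0, "turn": 0, "fingers": -1}, {"dx": -0.854, "dy": 0, "dz": 0, "turn": 0, "fingers": -1}, {"dx": 0, "dy": 0, "dz": 0.6, "turn": 0, "fingers": -1}, {"dx": 0, "dy": 0, "dz": 0.6, "turn": 0, "fingers": -1}, {"dx": 0, "dy": 0, "dz": 0.4, "turn": 0, "fingers": -1}, {"dx": 0, "dy": 0, "dz": 0.07, "turn": 0, "fingers": -1}, {"dx": 0, "dy": 0, "dz": 0, "turn": 0, "fingers": 1}, {"dx": 0, "dy": 0, "dz": 0, "turn": 0, "fingers": 1}, {"dx": 0, "dy": 0, "dz": 0, "turn": 0, "fingers": 1}, {"dx": 0, "dy": 0, "dz": 0, "turn": 0, "fingers": 1}, {"dx": 0, "dy": 0, "dz": 0, "turn": 0, "fingers": 1}, {"dx": 0, "dy": 0, "dz": 0, "turn": 0, "fingers": 1}], newtons=30)

```text
time: 19.25
tool_pos: [0.5408, -0.2397, 0.1828]
eef_rot: [3.141, 0.0, 2.595]
force: [-0.0, 1.6, 1.0]
gripper_width: 0.0357
grip_force: 30.0
```

play_rows(series=[{"dx": 0, "dy": 0, "dz": 0, "turn": 0, "fingers": 1}, {"dx": 0, "dy": 0, "dz": 0, "turn": 0, "fingers": 1}, {"dx": 0, "dy": 0, "dz": 0, "turn": 0.02, "fingers": 1}, {"dx": 0, "dy": 0, "dz": 0, "turn": 0.02, "fingers": 1}])

```text
time: 19.75
tool_pos: [0.541, -0.2395, 0.1828]
eef_rot: [3.141, 0.0, 2.34]
force: [1.2, 4.4, 1.8]
gripper_width: 0.0361
grip_force: 30.0
```

The fingers closed on the collar at 36 mm because they were 3 mm too low. I'll open, rise 6 mm and regrip.

play_rows(series=[{"dx": 0, "dy": 0, "dz": 0, "turn": 0, "fingers": -1}, {"dx": 0, "dy": 0, "dz": 0, "turn": 0, "fingers": -1}, {"dx": 0, "dy": 0, "dz": 0, "turn": 0, "fingers": -1}, {"dx": 0, "dy": 0, "dz": 0, "turn": 0, "fingers": -1}, {"dx": 0, "dy": 0, "dz": -0.1, "turn": 0, "fingers": -1}, {"dx": 0, "dy": 0, "dz": 0, "turn": 0, "fingers": -1}])

```text
time: 20.5
tool_pos: [0.5411, -0.2399, 0.1894]
eef_rot: [3.141, 0.001, 2.344]
force: [-0.1, -0.8, 0.6]
gripper_width: 0.0904
grip_force: 0.0
```

play_rows(series=[{"dx": 0, "dy": 0, "dz": 0, "turn": 0, "fingers": 1}, {"dx": 0, "dy": 0, "dz": 0, "turn": 0, "fingers": 1}, {"dx": 0, "dy": 0, "dz": 0, "turn": 0, "fingers": 1}, {"dx": 0, "dy": 0, "dz": 0, "turn": 0, "fingers": 1}, {"dx": 0, "dy": 0, "dz": 0, "turn": 0, "fingers": 1}, {"dx": 0, "dy": 0, "dz": 0, "turn": 0, "fingers": 1}, {"dx": 0, "dy": 0, "dz": 0, "turn": 0, "fingers": 1}, {"dx": 0, "dy": 0, "dz": 0, "turn": 0, "fingers": 1}])

```text
time: 21.5
tool_pos: [0.5409, -0.2396, 0.1887]
eef_rot: [3.141, 0.0, 2.343]
force: [19.4, 21.4, -4.4]
gripper_width: 0.0145
grip_force: 22.0
```

play_rows(series=[{"dx": 0, "dy": 0.02, "dz": 0, "turn": 0, "fingers": 1}, {"dx": 0, "dy": 0, "dz": 0, "turn": 0.0278, "fingers": 1}, {"dx": 0, "dy": 0, "dz": 0, "turn": 0.0278, "fingers": 1}, {"dx": 0, "dy": 0, "dz": 0, "turn": 0.0278, "fingers": 1}, {"dx": 0, "dy": 0, "dz": 0, "turn": 0.0278, "fingers": 1}, {"dx": 0, "dy": 0, "dz": 0, "turn": 0.0278, "fingers": 1}, {"dx": 0, "dy": 0, "dz": 0, "turn": 0, "fingers": 1}])

```text
time: 22.38
tool_pos: [0.5419, -0.2392, 0.1887]
eef_rot: [3.141, 0.0, 1.471]
force: [2.7, -4.5, -2.9]
gripper_width: 0.0141
grip_force: 30.0
```

play_rows(series=[{"dx": 0, "dy": 0, "dz": 0, "turn": 0.0278, "fingers": 1}, {"dx": 0, "dy": 0, "dz": 0, "turn": 0.0278, "fingers": 1}, {"dx": 0, "dy": 0, "dz": 0, "turn": 0.0278, "fingers": 1}, {"dx": 0, "dy": 0, "dz": 0, "turn": 0.0278, "fingers": 1}, {"dx": 0, "dy": 0, "dz": 0, "turn": 0.0278, "fingers": 1}, {"dx": 0, "dy": 0, "dz": 0, "turn": 0.0158, "fingers": 1}, {"dx": 0, "dy": 0, "dz": 0, "turn": 0, "fingers": 1}, {"dx": 0, "dy": 0, "dz": 0, "turn": 0, "fingers": 1}])

```text
time: 23.38
tool_pos: [0.5426, -0.2397, 0.1888]
eef_rot: [3.139, -0.001, 0.502]
force: [10.4, -8.8, -11.7]
gripper_width: 0.0134
grip_force: 30.0
```

play_rows(series=[{"dx": 0, "dy": 0, "dz": 0, "turn": 0, "fingers": -1}, {"dx": 0, "dy": 0, "dz": 0, "turn": 0, "fingers": -1}, {"dx": 0, "dy": 0, "dz": 0, "turn": 0, "fingers": -1}, {"dx": 0, "dy": 0, "dz": 0, "turn": 0, "fingers": -1}, {"dx": 0, "dy": 0, "dz": -0.5, "turn": 0, "fingers": -1}, {"dx": 0, "dy": 0, "dz": -1, "turn": 0, "fingers": -1}, {"dx": -1, "dy": 0, "dz": 0, "turn": 0, "fingers": -1}, {"dx": 0, "dy": 0, "dz": 0, "turn": 0, "fingers": -1}])

```text
time: 24.38
tool_pos: [0.4869, -0.2684, 0.2793]
eef_rot: [3.141, -0.0, 0.496]
force: [0.6, 0.0, 0.2]
gripper_width: 0.09
grip_force: 0.0
```

```bash
python3 - <<'E'
from h import *
to(.4096,.1719,.2,148.5)
t=read_camera("top")
for b in blobs(masks(t)["red"],60,500): print(b.reshape(-1,2).mean(0),rect(cam("top"),b,.218))
E
```

```text
t 24.38 pos [ 0.4869 -0.2684  0.2793] phi 28.42 w 0.09 F [0.6 0.  0.2]
units dx 2.359 dy -7.068 dz 1.322 turn -0.3336 (-120.1 deg)
[405.725 205.425] [ 5.40200e-01 -2.37700e-01  4.75000e-02  1.47000e-02  3.05538e+01]
[295.80327869 134.72131148] [ 0.7195  0.0189  0.0663  0.0182 -5.1399]
```

play_rows(series=[{"dx": 0.295, "dy": -0.883, "dz": 0, "turn": 0, "fingers": -1}, {"dx": 0.295, "dy": -0.883, "dz": 0, "turn": 0, "fingers": -1}, {"dx": 0.295, "dy": -0.883, "dz": 0, "turn": 0, "fingers": -1}, {"dx": 0.295, "dy": -0.883, "dz": 0, "turn": 0, "fingers": -1}, {"dx": 0.295, "dy": -0.883, "dz": 0, "turn": 0, "fingers": -1}, {"dx": 0.295, "dy": -0.883, "dz": 0, "turn": 0, "fingers": -1}, {"dx": 0.295, "dy": -0.883, "dz": 0, "turn": 0, "fingers": -1}, {"dx": 0.295, "dy": -0.883, "dz": 0, "turn": 0, "fingers": -1}, {"dx": 0, "dy": 0, "dz": 0, "turn": -0.0278, "fingers": -1}, {"dx": 0, "dy": 0, "dz": 0, "turn": -0.0278, "fingers": -1}, {"dx": 0, "dy": 0, "dz": 0, "turn": -0.0278, "fingers": -1}, {"dx": 0, "dy": 0, "dz": 0, "turn": -0.0278, "fingers": -1}])

```text
time: 25.92
tool_pos: [0.4112, 0.1733, 0.2785]
eef_rot: [-3.141, 0.0, 1.203]
force: [-0.5, -0.3, -0.2]
gripper_width: 0.0913
grip_force: 0.0
```

play_rows(series=[{"dx": 0, "dy": 0, "dz": 0, "turn": -0.0278, "fingers": -1}, {"dx": 0, "dy": 0, "dz": 0, "turn": -0.0278, "fingers": -1}, {"dx": 0, "dy": 0, "dz": 0, "turn": -0.0278, "fingers": -1}, {"dx": 0, "dy": 0, "dz": 0, "turn": -0.0278, "fingers": -1}, {"dx": 0, "dy": 0, "dz": 0, "turn": -0.0278, "fingers": -1}, {"dx": 0, "dy": 0, "dz": 0, "turn": -0.0278, "fingers": -1}, {"dx": 0, "dy": 0, "dz": 0, "turn": -0.0278, "fingers": -1}, {"dx": 0, "dy": 0, "dz": 0, "turn": -0.0278, "fingers": -1}, {"dx": 0, "dy": 0, "dz": 0, "turn": 0, "fingers": -1}, {"dx": 0, "dy": 0, "dz": 0, "turn": 0, "fingers": -1}])

```text
time: 27.18
tool_pos: [0.4111, 0.1728, 0.2786]
eef_rot: [-3.141, -0.0, 2.59]
force: [-0.3, -0.3, 0.6]
gripper_width: 0.0914
grip_force: 0.0
```

```bash
python3 - <<'E'
from h import *
to(.4096,.1719,.005,148.5); rings()
E
```

```text
t 27.18 pos [0.4111 0.1728 0.2786] phi 148.4 w 0.0914 F [-0.3 -0.3  0.6]
units dx 0.013 dy -0.026 dz 4.561 turn -0.0003 (-0.1 deg)
ring px [321. 159.] xy 0.4087 0.1718 r 30.3
```

play_rows(series=[{"dx": 0.02, "dy": -0.03, "dz": 0.5, "turn": 0, "fingers": -1}, {"dx": 0, "dy": 0, "dz": 0.8, "turn": 0, "fingers": -1}, {"dx": 0, "dy": 0, "dz": 0.8, "turn": 0, "fingers": -1}, {"dx": 0, "dy": 0, "dz": 0.8, "turn": 0, "fingers": -1}, {"dx": 0, "dy": 0, "dz": 0.8, "turn": 0, "fingers": -1}, {"dx": 0, "dy": 0, "dz": 0.5, "turn": 0, "fingers": -1}, {"dx": 0, "dy": 0, "dz": 0.33, "turn": 0, "fingers": -1}, {"dx": 0, "dy": 0, "dz": 0, "turn": 0, "fingers": 1}, {"dx": 0, "dy": 0, "dz": 0, "turn": 0, "fingers": 1}, {"dx": 0, "dy": 0, "dz": 0, "turn": 0, "fingers": 1}, {"dx": 0, "dy": 0, "dz": 0, "turn": 0, "fingers": 1}, {"dx": 0, "dy": 0, "dz": 0, "turn": 0, "fingers": 1}], newtons=30)

```text
time: 28.72
tool_pos: [0.4096, 0.1717, 0.0077]
eef_rot: [3.141, 0.001, 2.593]
force: [-1.9, -0.3, 9.8]
gripper_width: 0.058
grip_force: 30.0
```

play_rows(series=[{"dx": 0, "dy": 0, "dz": -0.3, "turn": 0, "fingers": 1}, {"dx": 0, "dy": 0, "dz": -0.8, "turn": 0, "fingers": 1}, {"dx": 0, "dy": 0, "dz": -0.8, "turn": 0, "fingers": 1}, {"dx": 0, "dy": 0, "dz": -0.8, "turn": 0, "fingers": 1}, {"dx": 0, "dy": 0, "dz": -0.6, "turn": 0, "fingers": 1}, {"dx": 0, "dy": 0, "dz": 0, "turn": 0, "fingers": 1}])

```text
time: 29.48
tool_pos: [0.4104, 0.1721, 0.2076]
eef_rot: [3.137, 0.003, 2.593]
force: [-0.4, 0.4, -2.4]
gripper_width: 0.058
grip_force: 30.0
```

```bash
python3 - <<'E'
from h import *
to(.4495,-.183,.2,148.5)
E
```

```text
t 29.48 pos [0.4104 0.1721 0.2076] phi 148.59 w 0.058 F [-0.4  0.4 -2.4]
units dx -3.640 dy -4.711 dz 0.127 turn 0.0003 (0.1 deg)
```

play_rows(series=[{"dx": -0.52, "dy": -0.673, "dz": 0, "turn": 0, "fingers": 1}, {"dx": -0.52, "dy": -0.673, "dz": 0, "turn": 0, "fingers": 1}, {"dx": -0.52, "dy": -0.673, "dz": 0, "turn": 0, "fingers": 1}, {"dx": -0.52, "dy": -0.673, "dz": 0, "turn": 0, "fingers": 1}, {"dx": -0.52, "dy": -0.673, "dz": 0, "turn": 0, "fingers": 1}, {"dx": -0.52, "dy": -0.673, "dz": 0, "turn": 0, "fingers": 1}, {"dx": -0.52, "dy": -0.673, "dz": 0, "turn": 0, "fingers": 1}, {"dx": 0, "dy": 0, "dz": 0.5, "turn": 0, "fingers": 1}, {"dx": 0, "dy": 0, "dz": 0, "turn": 0, "fingers": 1}])

```text
time: 30.6
tool_pos: [0.4461, -0.1829, 0.1722]
eef_rot: [-3.141, -0.006, 2.593]
force: [-0.2, 0.4, -1.4]
gripper_width: 0.058
grip_force: 30.0
```

```bash
python3 - <<'E'
from h import *
to(.4495,-.183,.107,148.5)
c=cam("wrist");im=read_camera("wrist");cv2.imwrite("pics/w8.png",im[:,:,::-1])
print(proj(c,[.4495,-.183,.134]))
E
```

```text
t 30.6 pos [ 0.4461 -0.1829  0.1722] phi 148.54 w 0.058 F [-0.2  0.4 -1.4]
units dx -0.048 dy 0.028 dz 1.086 turn 0.0001 (0.0 deg)
[324.67977319 228.92266176]
```

View pics/w8.png

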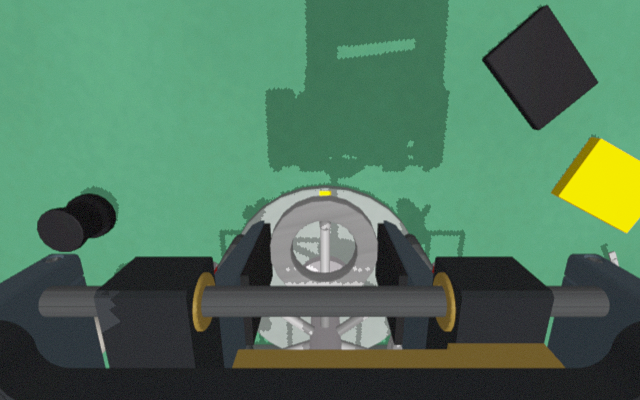

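The tip shows through the hole at (324,228), aligned with the mark at (324,193). I'll lower and release.

play_rows(series=[{"dx": -0.04, "dy": 0.02, "dz": 0.3, "turn": 0, "fingers": 1}, {"dx": 0, "dy": 0, "dz": 0.3, "turn": 0, "fingers": 1}, {"dx": 0, "dy": 0, "dz": 0.3, "turn": 0, "fingers": 1}, {"dx": 0, "dy": 0, "dz": 0.17, "turn": 0, "fingers": 1}, {"dx": 0, "dy": 0, "dz": 0, "turn": 0, "fingers": 1}])

```text
time: 31.28
tool_pos: [0.4508, -0.1833, 0.1107]
eef_rot: [-3.142, -0.001, 2.594]
force: [0.3, -1.1, -2.0]
gripper_width: 0.058
grip_force: 30.0
```

play_rows(series=[{"dx": 0, "dy": 0, "dz": 0, "turn": 0, "fingers": -1}, {"dx": 0, "dy": 0, "dz": 0, "turn": 0, "fingers": -1}, {"dx": 0, "dy": 0, "dz": 0, "turn": 0, "fingers": -1}, {"dx": 0, "dy": 0, "dz": 0, "turn": 0, "fingers": -1}, {"dx": 0, "dy": 0, "dz": 0, "turn": 0, "fingers": -1}, {"dx": 0, "dy": 0, "dz": -0.5, "turn": 0, "fingers": -1}, {"dx": 0, "dy": 0, "dz": -0.8, "turn": 0, "fingers": -1}, {"dx": 0, "dy": 0, "dz": -0.8, "turn": 0, "fingers": -1}, {"dx": 0, "dy": 0, "dz": -0.8, "turn": 0, "fingers": -1}, {"dx": 0, "dy": 0, "dz": 0, "turn": 0, "fingers": -1}])

```text
time: 32.52
tool_pos: [0.4525, -0.1844, 0.2883]
eef_rot: [3.141, 0.006, 2.594]
force: [0.4, -1.0, -0.1]
gripper_width: 0.0909
grip_force: 0.0
```

```bash
python3 - <<'E'
from h import *
to(.604,.066,.25,148.5)
S=read_camera("scene");t=read_camera("top")
a=cv2.resize(S[90:220,220:370,::-1],None,fx=3,fy=3,interpolation=cv2.INTER_CUBIC)
b=cv2.resize(t[110:300,140:320,::-1],None,fx=1.9,fy=1.9)
o=np.zeros((390,792,3),np.uint8);o[:390,:450]=a;o[:361,450:]=b;cv2.imwrite("pics/m9.png",o)
for n,im in(("top",t),("scene",S)):
    for k in("yellow","blue","white"):
        for q in blobs(masks(im)[k],150,2000):
            r=rect(cam(n),q,.014)
            if .085<r[2]<.1 and r[3]<.075: print(n,k,r)
E
```

```text
t 32.52 pos [ 0.4525 -0.1844  0.2883] phi 148.6 w 0.0909 F [ 0.4 -1.  -0.1]
units dx 0.019 dy 4.878 dz 0.639 turn 0.0003 (0.1 deg)
top blue [ 0.4125  0.3565  0.0906  0.0669 30.1274]
top white [  0.6291   0.1783   0.0916   0.0679 -32.6562]
scene yellow [ 0.6062  0.0659  0.094   0.0672 31.6719]
scene blue [ 0.4162  0.3573  0.0931  0.0659 30.3084]
scene white [  0.6306   0.1774   0.0934   0.0701 -32.5062]
```

View pics/m9.png

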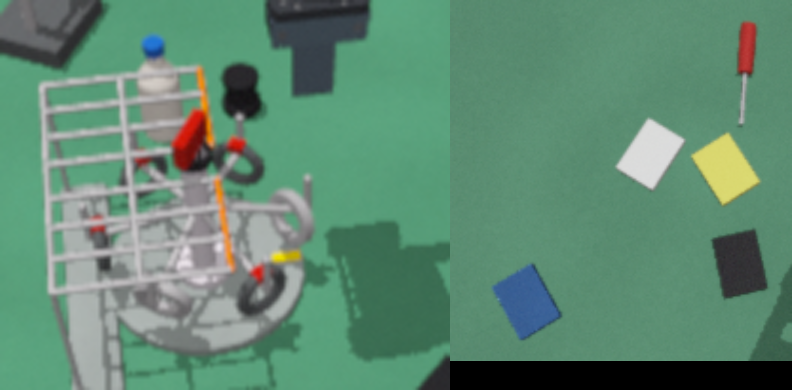

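Both rings hang. The white plate was knocked and is now at about (0.630,0.178). I'll go toward yellow and measure the base from close by on the way.

play_rows(series=[{"dx": -0.3, "dy": 0.9, "dz": 0, "turn": 0, "fingers": -0.67}, {"dx": -0.3, "dy": 0.9, "dz": 0, "turn": 0, "fingers": -0.67}, {"dx": 0, "dy": 0.9, "dz": 0, "turn": 0, "fingers": -0.67}, {"dx": 0, "dy": 0.9, "dz": 0, "turn": 0, "fingers": -0.67}, {"dx": 0, "dy": 0, "dz": 0, "turn": 0, "fingers": -0.67}, {"dx": 0, "dy": 0, "dz": 0, "turn": 0, "fingers": -0.67}])

```text
time: 33.38
tool_pos: [0.5933, -0.0182, 0.2831]
eef_rot: [-3.14, -0.002, 2.594]
force: [-0.6, -0.1, -1.1]
gripper_width: 0.076
grip_force: 0.0
```

```bash
cat >> h.py <<'E'
def rects(zp=.012,zt=.014):
    c=cam("wrist");im=read_camera("wrist"); M=masks(im); M["black"]=im.max(2)<75
    for k in M:
        if k=="red": continue
        m=M[k].astype(np.uint8); m[240:]=0
        for b in blobs(m,1500,40000):
            u=b.reshape(-1,2)
            if u[:,1].max()>237 or u.min()<2 or u[:,0].max()>637: continue
            print(k,u.mean(0).round(),rect(c,b,zp if k=="black" else zt))
    return im
E
python3 - <<'E'
from h import *
to(.604,.066,.25,32); im=rects(); cv2.imwrite("pics/w10.png",im[:,:,::-1])
t=read_camera("top"); c=cam("top")
for p in[(293,175),(293,172)]: print("driver tip",back(c,*p,.005))
E
```

```text
t 33.38 pos [ 0.5933 -0.0182  0.2831] phi 148.63 w 0.076 F [-0.6 -0.1 -1.1]
units dx 0.578 dy 1.290 dz 0.551 turn 0.3240 (116.6 deg)
yellow [382. 134.] [ 0.6046  0.0648  0.0904  0.0657 31.6678]
white [472. 104.] [  0.631    0.1777   0.0905   0.0662 -32.8605]
driver tip [0.67322377 0.04094879 0.005     ]
driver tip [0.68220968 0.04085295 0.005     ]
```

View pics/w10.png

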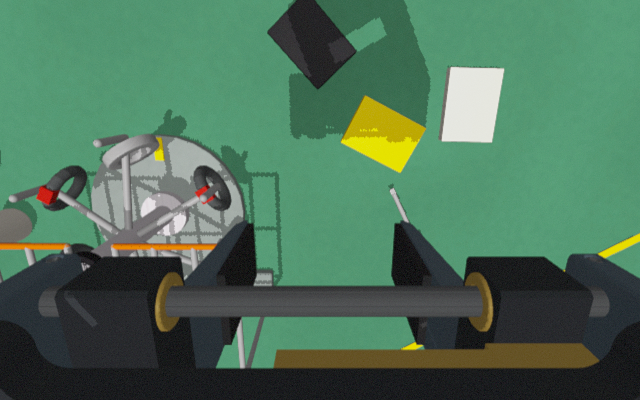

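The wrist view shows yellow at (382,134), white at (472,104) and the driver tip at (392,187). Their measured sizes match the nominal ones. I'll pick yellow.

play_rows(series=[{"dx": 0.28, "dy": 0.64, "dz": 0, "turn": 0, "fingers": -0.67}, {"dx": 0.28, "dy": 0.64, "dz": 0, "turn": 0, "fingers": -0.67}, {"dx": 0, "dy": 0, "dz": 0, "turn": 0.0278, "fingers": -0.67}, {"dx": 0, "dy": 0, "dz": 0, "turn": 0.0278, "fingers": -0.67}, {"dx": 0, "dy": 0, "dz": 0, "turn": 0.0278, "fingers": -0.67}, {"dx": 0, "dy": 0, "dz": 0, "turn": 0.0278, "fingers": -0.67}, {"dx": 0, "dy": 0, "dz": 0, "turn": 0.0278, "fingers": -0.67}, {"dx": 0, "dy": 0, "dz": 0, "turn": 0.0278, "fingers": -0.67}, {"dx": 0, "dy": 0, "dz": 0, "turn": 0.0278, "fingers": -0.67}, {"dx": 0, "dy": 0, "dz": 0, "turn": 0.0278, "fingers": -0.67}, {"dx": 0, "dy": 0, "dz": 0, "turn": 0.0278, "fingers": -0.67}, {"dx": 0, "dy": 0, "dz": 0, "turn": 0.0278, "fingers": -0.67}])

```text
time: 34.98
tool_pos: [0.6051, 0.0638, 0.2846]
eef_rot: [-3.142, 0.0, 0.84]
force: [-0.6, 0.3, 0.2]
gripper_width: 0.0762
grip_force: 0.0
```

play_rows(series=[{"dx": 0, "dy": 0, "dz": 0, "turn": 0.0278, "fingers": -0.67}, {"dx": 0, "dy": 0, "dz": 0, "turn": 0.019, "fingers": -0.67}, {"dx": 0, "dy": 0, "dz": 0, "turn": 0, "fingers": -0.67}, {"dx": 0, "dy": 0, "dz": 0, "turn": 0, "fingers": -0.67}])

```text
time: 35.48
tool_pos: [0.6053, 0.0644, 0.2847]
eef_rot: [-3.142, 0.0, 0.555]
force: [0.3, 0.1, 0.0]
gripper_width: 0.0762
grip_force: 0.0
```

```bash
python3 - <<'E'
from h import *
to(.6046,.0648,.004,31.7)
E
```

```text
t 35.48 pos [0.6053 0.0644 0.2847] phi 31.78 w 0.0762 F [0.3 0.1 0. ]
units dx -0.007 dy -0.013 dz 4.678 turn 0.0002 (0.1 deg)
```

play_rows(series=[{"dx": -0.007, "dy": -0.013, "dz": 0.6, "turn": 0, "fingers": -0.67}, {"dx": 0, "dy": 0, "dz": 0.8, "turn": 0, "fingers": -0.67}, {"dx": 0, "dy": 0, "dz": 0.8, "turn": 0, "fingers": -0.67}, {"dx": 0, "dy": 0, "dz": 0.8, "turn": 0, "fingers": -0.67}, {"dx": 0, "dy": 0, "dz": 0.8, "turn": 0, "fingers": -0.67}, {"dx": 0, "dy": 0, "dz": 0.5, "turn": 0, "fingers": -0.67}, {"dx": 0, "dy": 0, "dz": 0.35, "turn": 0, "fingers": -0.67}, {"dx": 0, "dy": 0, "dz": 0, "turn": 0, "fingers": 1}, {"dx": 0, "dy": 0, "dz": 0, "turn": 0, "fingers": 1}, {"dx": 0, "dy": 0, "dz": 0, "turn": 0, "fingers": 1}, {"dx": 0, "dy": 0, "dz": 0, "turn": 0, "fingers": 1}, {"dx": 0, "dy": 0, "dz": 0, "turn": 0, "fingers": 1}], newtons=30)

```text
time: 36.98
tool_pos: [0.6049, 0.0654, 0.0061]
eef_rot: [3.141, -0.0, 0.553]
force: [0.3, -0.1, -1.7]
gripper_width: 0.0655
grip_force: 30.0
```

play_rows(series=[{"dx": 0, "dy": 0, "dz": -0.3, "turn": 0, "fingers": 1}, {"dx": 0, "dy": 0, "dz": -0.8, "turn": 0, "fingers": 1}, {"dx": 0, "dy": 0, "dz": -0.8, "turn": 0, "fingers": 1}, {"dx": 0, "dy": 0, "dz": -0.8, "turn": 0, "fingers": 1}, {"dx": 0, "dy": 0, "dz": -0.8, "turn": 0, "fingers": 1}, {"dx": 0, "dy": 0, "dz": 0, "turn": 0.0285, "fingers": 1}, {"dx": 0, "dy": 0, "dz": 0, "turn": 0.0285, "fingers": 1}, {"dx": 0, "dy": 0, "dz": 0, "turn": 0, "fingers": 1}])

```text
time: 37.98
tool_pos: [0.6047, 0.0654, 0.2168]
eef_rot: [3.141, -0.001, 0.196]
force: [-0.4, 0.2, -1.8]
gripper_width: 0.0658
grip_force: 30.0
```

```bash
python3 - <<'E'
from h import *
to(.465,.045,.12,11.4)
im=read_camera("wrist"); c=cam("wrist"); p,f,_=pose()
M=masks(im)["yellow"]
for b in blobs(M,1500,60000): print(b.reshape(-1,2).min(0),b.reshape(-1,2).max(0))
np.save("yel.npy",M)
cv2.imwrite("pics/w11.png",im[:,:,::-1])
E
```

```text
t 37.98 pos [0.6047 0.0654 0.2168] phi 11.21 w 0.0658 F [-0.4  0.2 -1.8]
units dx -2.350 dy -0.119 dz 1.614 turn -0.0005 (-0.2 deg)
[257 169] [389 285]
```

View pics/w11.png

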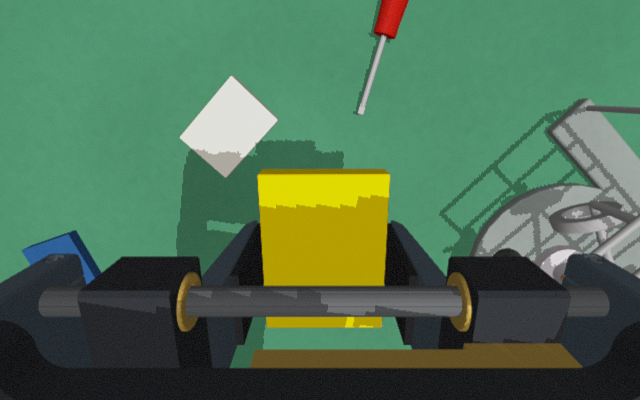

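The plate is held square. I'll turn half round so that the wrist camera sees the base.

play_rows(series=[{"dx": 0, "dy": 0, "dz": 0, "turn": -0.0278, "fingers": 1}, {"dx": 0, "dy": 0, "dz": 0, "turn": -0.0278, "fingers": 1}, {"dx": 0, "dy": 0, "dz": 0, "turn": -0.0278, "fingers": 1}, {"dx": 0, "dy": 0, "dz": 0, "turn": -0.0278, "fingers": 1}, {"dx": 0, "dy": 0, "dz": 0, "turn": -0.0278, "fingers": 1}, {"dx": 0, "dy": 0, "dz": 0, "turn": -0.0278, "fingers": 1}, {"dx": 0, "dy": 0, "dz": 0, "turn": -0.0278, "fingers": 1}, {"dx": 0, "dy": 0, "dz": 0, "turn": -0.0278, "fingers": 1}, {"dx": 0, "dy": 0, "dz": 0, "turn": -0.0278, "fingers": 1}])

```text
time: 39.15
tool_pos: [0.6047, 0.0654, 0.216]
eef_rot: [-3.142, 0.0, 1.777]
force: [0.3, 0.1, -0.7]
gripper_width: 0.0654
grip_force: 30.0
```

play_rows(series=[{"dx": 0, "dy": 0, "dz": 0, "turn": -0.0278, "fingers": 1}, {"dx": 0, "dy": 0, "dz": 0, "turn": -0.0278, "fingers": 1}, {"dx": 0, "dy": 0, "dz": 0, "turn": -0.0278, "fingers": 1}, {"dx": 0, "dy": 0, "dz": 0, "turn": -0.0278, "fingers": 1}, {"dx": 0, "dy": 0, "dz": 0, "turn": -0.0278, "fingers": 1}, {"dx": 0, "dy": 0, "dz": 0, "turn": -0.0278, "fingers": 1}, {"dx": 0, "dy": 0, "dz": 0, "turn": -0.0278, "fingers": 1}, {"dx": 0, "dy": 0, "dz": 0, "turn": -0.0278, "fingers": 1}, {"dx": 0, "dy": 0, "dz": 0, "turn": -0.0274, "fingers": 1}, {"dx": 0, "dy": 0, "dz": 0, "turn": 0, "fingers": 1}, {"dx": 0, "dy": 0, "dz": 0, "turn": 0, "fingers": 1}])

```text
time: 40.52
tool_pos: [0.6047, 0.0654, 0.2159]
eef_rot: [3.142, -0.0, -2.949]
force: [-0.6, -0.6, -1.9]
gripper_width: 0.0656
grip_force: 30.0
```

```bash
cat >> h.py <<'E'
def held(dz,hl=.045,hw=.033):
    "predicted px of the held plate's top corners (front edge) if centred on the tool"
    p,f,_=pose(); c=cam("wrist"); a=np.radians(f); x=np.array([np.cos(a),np.sin(a),0]); y=np.array([np.sin(a),-np.cos(a),0])
    for s in(-1,1): print("front corner",proj(c,p+hl*x+s*hw*y+[0,0,dz]).round(1))
E
python3 - <<'E'
from h import *
to(.465,.045,.12,191.4); held(.008)
im=rects(); M=masks(im)["yellow"]
for b in blobs(M,1500,60000):
    print("yellow",b.reshape(-1,2).min(0),b.reshape(-1,2).max(0))
cv2.imwrite("pics/w12.png",im[:,:,::-1])
E
```

```text
t 40.52 pos [0.6047 0.0654 0.2159] phi -168.97 w 0.0656 F [-0.6 -0.6 -1.9]
units dx 2.350 dy 0.111 dz 1.598 turn -0.0010 (-0.4 deg)
front corner [255.  172.6]
front corner [388.9 172.5]
yellow [257 169] [389 285]
```

View pics/w12.png

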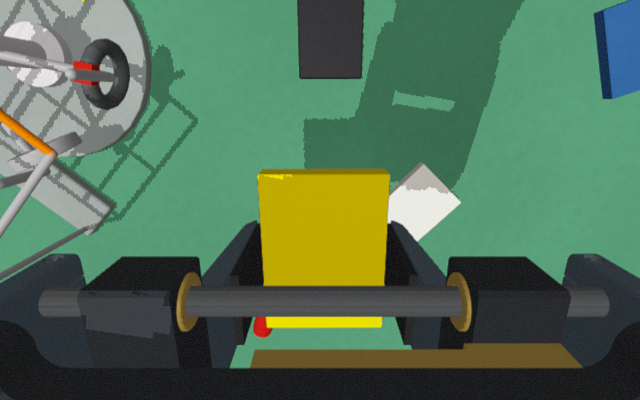

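The base is ahead, cut off by the top of the picture at (330,40). The plate is held within 1 mm of centre. I'll move 45 mm closer and measure the base.

play_rows(series=[{"dx": 0.75, "dy": 0, "dz": 0, "turn": 0, "fingers": 1}, {"dx": 0, "dy": 0, "dz": 0, "turn": 0, "fingers": 1}, {"dx": 0, "dy": 0, "dz": 0, "turn": 0, "fingers": 1}])

```text
time: 40.95
tool_pos: [0.5611, 0.0567, 0.2161]
eef_rot: [-3.141, 0.001, -2.948]
force: [0.8, -0.0, -2.0]
gripper_width: 0.0658
grip_force: 30.0
```

```bash
python3 - <<'E'
from h import *
im=read_camera("wrist"); c=cam("wrist"); m=(im.max(2)<75).astype(np.uint8); m[168:]=0
for b in blobs(m,800,40000):
    u=b.reshape(-1,2); print(u.min(0),u.max(0),rect(c,b,.012))
to(.465,.045,.03,-168.8)
E
```

```text
[97 94] [136 157] [  0.5589  -0.1711   0.0719   0.0362 -10.4707]
[299  32] [362 121] [ 0.4636  0.0457  0.088   0.0654 11.092 ]
t 41.0 pos [0.5614 0.0568 0.2161] phi -168.88 w 0.0658 F [-0.5  0.1 -1.2]
units dx 1.615 dy 0.117 dz 3.102 turn -0.0002 (-0.1 deg)
```

play_rows(series=[{"dx": 0.823, "dy": 0.066, "dz": 0, "turn": 0, "fingers": 1}, {"dx": 0.823, "dy": 0.066, "dz": 0, "turn": 0, "fingers": 1}, {"dx": 0, "dy": 0, "dz": 0.8, "turn": 0, "fingers": 1}, {"dx": 0, "dy": 0, "dz": 0.8, "turn": 0, "fingers": 1}, {"dx": 0, "dy": 0, "dz": 0.8, "turn": 0, "fingers": 1}, {"dx": 0, "dy": 0, "dz": 0.6, "turn": 0, "fingers": 1}, {"dx": 0, "dy": 0, "dz": 0, "turn": 0, "fingers": 1}, {"dx": 0, "dy": 0, "dz": 0, "turn": 0, "fingers": 1}])

```text
time: 42.0
tool_pos: [0.4634, 0.0455, 0.0368]
eef_rot: [-3.141, 0.001, -2.947]
force: [0.0, -0.5, -2.0]
gripper_width: 0.0658
grip_force: 30.0
```

```bash
python3 - <<'E'
from h import *
to(.463,.0455,.0185,-168.9)
E
```

```text
t 42.0 pos [0.4634 0.0455 0.0368] phi -168.85 w 0.0658 F [ 0.  -0.5 -2. ]
units dx 0.006 dy 0.002 dz 0.306 turn 0.0001 (0.0 deg)
```

play_rows(series=[{"dx": 0, "dy": 0, "dz": 0.15, "turn": 0, "fingers": 1}, {"dx": 0, "dy": 0, "dz": 0.15, "turn": 0, "fingers": 1}, {"dx": 0, "dy": 0, "dz": 0, "turn": 0, "fingers": 1}, {"dx": 0, "dy": 0, "dz": 0, "turn": 0, "fingers": -0.67}, {"dx": 0, "dy": 0, "dz": 0, "turn": 0, "fingers": -0.67}, {"dx": 0, "dy": 0, "dz": 0, "turn": 0, "fingers": -0.67}, {"dx": 0, "dy": 0, "dz": -0.4, "turn": 0, "fingers": -0.67}, {"dx": 0, "dy": 0, "dz": -1, "turn": 0, "fingers": -0.67}, {"dx": 0, "dy": 0, "dz": -1, "turn": 0, "fingers": -0.67}, {"dx": -1, "dy": 0, "dz": -0.5, "turn": 0, "fingers": -0.67}, {"dx": -1, "dy": 0, "dz": 0, "turn": 0, "fingers": -0.67}, {"dx": 0, "dy": 0, "dz": 0, "turn": 0, "fingers": -0.67}])

```text
time: 43.5
tool_pos: [0.579, 0.0683, 0.1902]
eef_rot: [-3.141, 0.002, -2.947]
force: [-1.1, -0.3, -0.0]
gripper_width: 0.0763
grip_force: 0.0
```

```bash
python3 - <<'E'
from h import *
im=rects(zt=.026); cv2.imwrite("pics/w13.png",im[:,:,::-1]); to(.631,.1777,.25,147.1)
c=cam("wrist"); m=(im.max(2)<75).astype(np.uint8); m[200:]=0
for b in blobs(m,30,4000): print("dark",b.reshape(-1,2).min(0),b.reshape(-1,2).max(0))
for n in("top","scene"):
    for q in blobs(masks(read_camera(n))["white"],150,2000):
        r=rect(cam(n),q,.014)
        if .085<r[2]<.1 and r[3]<.075: print(n,r)
E
```

```text
white [94. 50.] [ 4.98800e-01 -1.55200e-01  6.43000e-02  5.43000e-02  7.06426e+01]
black [ 84. 104.] [ 0.5555 -0.1783  0.0727  0.0457 -7.2915]
t 43.55 pos [0.5767 0.068  0.1893] phi -168.83 w 0.0762 F [-0.6  0.2 -0.6]
units dx -1.243 dy 1.618 dz -1.011 turn 0.1224 (44.1 deg)
dark [ 35 187] [ 53 199]
dark [605  77] [618 123]
dark [59 67] [109 139]
dark [97 43] [134 168]
scene [  0.631    0.178    0.0933   0.0718 -33.2179]
```

I've now viewed 15 pictures, one over the limit of 14, so I'll rely on numbers only from here. Next is white.

play_rows(series=[{"dx": -0.6, "dy": 0.8, "dz": -0.5, "turn": 0, "fingers": -0.67}, {"dx": -0.643, "dy": 0.818, "dz": -0.5, "turn": 0, "fingers": -0.67}, {"dx": 0, "dy": 0, "dz": 0, "turn": 0.0275, "fingers": -0.67}, {"dx": 0, "dy": 0, "dz": 0, "turn": 0.0275, "fingers": -0.67}, {"dx": 0, "dy": 0, "dz": 0, "turn": 0.0275, "fingers": -0.67}, {"dx": 0, "dy": 0, "dz": 0, "turn": 0.0275, "fingers": -0.67}, {"dx": 0, "dy": 0, "dz": 0, "turn": 0.0124, "fingers": -0.67}, {"dx": 0, "dy": 0, "dz": 0, "turn": 0, "fingers": -0.67}, {"dx": 0, "dy": 0, "dz": 0, "turn": 0, "fingers": -0.67}])

```text
time: 44.78
tool_pos: [0.6252, 0.1681, 0.2447]
eef_rot: [-3.141, -0.0, 2.569]
force: [1.1, 0.1, 0.3]
gripper_width: 0.0759
grip_force: 0.0
```

```bash
cat >> h.py <<'E'
def held_seen(color):
    "bounding pixels of the held/visible plate between fingers, front rows"
    im=read_camera("wrist"); m=masks(im)[color]; m[:, :240]=0; m[:,400:]=0; m[280:]=0
    for b in blobs(m,1500,60000): u=b.reshape(-1,2); print(color,u.min(0),u.max(0))
E
python3 - <<'E'
from h import *
to(.631,.1777,.005,147.1)
c=cam("wrist");im=read_camera("wrist");m=masks(im)["white"].astype(np.uint8);
for b in blobs(m,1500,40000):
    u=b.reshape(-1,2); print("white",u.min(0),u.max(0),rect(c,b,.014))
im=read_camera("top");c=cam("top");h=cv2.cvtColor(im,cv2.COLOR_RGB2HSV)
m=(abs(h[...,0].astype(int)-28)<8)&(h[...,1]>120)
for b in blobs(m,200,2000):
    r=rect(c,b,.026)
    if r[2]<.11: print("yel top",r)
for b in blobs(masks(read_camera("scene"))["yellow"],150,2000): print("yel scene",rect(cam("scene"),b,.026))
E
```

```text
t 44.77 pos [0.6252 0.1681 0.2447] phi 147.19 w 0.0759 F [1.1 0.1 0.3]
units dx 0.005 dy 0.187 dz 3.994 turn 0.0002 (0.1 deg)
white [305 128] [360 201] [  0.6312   0.1779   0.0896   0.0663 -32.8318]
yel top [ 0.4597  0.0456  0.0885  0.0652 11.6681]
yel scene [ 0.9498 -0.2713  1.047   0.1983 81.9653]
yel scene [ 0.088  -0.7699  0.6645  0.0128  0.1204]
```

Yellow sits flush: in the same camera it differs from the base by about 0.4 mm. I'll pick white.

play_rows(series=[{"dx": 0.005, "dy": 0.187, "dz": 0.6, "turn": 0, "fingers": -0.67}, {"dx": 0, "dy": 0, "dz": 0.9, "turn": 0, "fingers": -0.67}, {"dx": 0, "dy": 0, "dz": 0.9, "turn": 0, "fingers": -0.67}, {"dx": 0, "dy": 0, "dz": 0.8, "turn": 0, "fingers": -0.67}, {"dx": 0, "dy": 0, "dz": 0.5, "turn": 0, "fingers": -0.67}, {"dx": 0, "dy": 0, "dz": 0.29, "turn": 0, "fingers": -0.67}, {"dx": 0, "dy": 0, "dz": 0, "turn": 0, "fingers": -0.67}, {"dx": 0, "dy": 0, "dz": 0, "turn": 0, "fingers": 1}, {"dx": 0, "dy": 0, "dz": 0, "turn": 0, "fingers": 1}, {"dx": 0, "dy": 0, "dz": 0, "turn": 0, "fingers": 1}, {"dx": 0, "dy": 0, "dz": 0, "turn": 0, "fingers": 1}, {"dx": 0, "dy": 0, "dz": 0, "turn": 0, "fingers": 1}], newtons=30)

```text
time: 46.42
tool_pos: [0.6324, 0.1781, 0.0067]
eef_rot: [3.14, 0.001, 2.567]
force: [-1.7, 0.1, 7.9]
gripper_width: 0.0658
grip_force: 30.0
```

play_rows(series=[{"dx": 0, "dy": 0, "dz": -0.3, "turn": 0, "fingers": 1}, {"dx": 0, "dy": 0, "dz": -0.8, "turn": 0, "fingers": 1}, {"dx": 0, "dy": 0, "dz": -0.8, "turn": 0, "fingers": 1}, {"dx": 0, "dy": 0, "dz": -0.6, "turn": 0, "fingers": 1}, {"dx": 0, "dy": 0, "dz": 0, "turn": -0.0275, "fingers": 1}, {"dx": 0, "dy": 0, "dz": 0, "turn": -0.0275, "fingers": 1}, {"dx": 0, "dy": 0, "dz": 0, "turn": -0.0275, "fingers": 1}, {"dx": 0, "dy": 0, "dz": 0, "turn": -0.0275, "fingers": 1}, {"dx": 0, "dy": 0, "dz": 0, "turn": -0.0116, "fingers": 1}, {"dx": 0, "dy": 0, "dz": 0, "turn": 0, "fingers": 1}, {"dx": 0, "dy": 0, "dz": 0, "turn": 0, "fingers": 1}])

```text
time: 47.8
tool_pos: [0.6315, 0.1779, 0.1559]
eef_rot: [3.142, 0.0, -2.954]
force: [-0.4, 0.5, -2.2]
gripper_width: 0.0659
grip_force: 30.0
```

```bash
python3 - <<'E'
from h import *
to(.463,.0455,.06,-168.9); held(.008); held_seen("white")
E
```

```text
t 47.8 pos [0.6315 0.1779 0.1559] phi -169.24 w 0.0659 F [-0.4  0.5 -2.2]
units dx 3.172 dy -1.644 dz 1.598 turn -0.0009 (-0.3 deg)
front corner [255.  172.6]
front corner [388.9 172.5]
white [258 172] [389 279]
```

play_rows(series=[{"dx": 0.4, "dy": -0.82, "dz": 0, "turn": 0, "fingers": 1}, {"dx": 0.42, "dy": -0.824, "dz": 0, "turn": -0.0009, "fingers": 1}, {"dx": 0.8, "dy": 0, "dz": 0, "turn": 0, "fingers": 1}, {"dx": 0.8, "dy": 0, "dz": 0, "turn": 0, "fingers": 1}, {"dx": 0.6, "dy": 0, "dz": 0, "turn": 0, "fingers": 1}, {"dx": 0, "dy": 0, "dz": 0.8, "turn": 0, "fingers": 1}, {"dx": 0, "dy": 0, "dz": 0.4, "turn": 0, "fingers": 1}, {"dx": 0, "dy": 0, "dz": 0, "turn": 0, "fingers": 1}, {"dx": 0, "dy": 0, "dz": 0, "turn": 0, "fingers": 1}])

```text
time: 48.98
tool_pos: [0.473, 0.0462, 0.0842]
eef_rot: [-3.141, 0.001, -2.947]
force: [-0.2, 0.4, -1.8]
gripper_width: 0.0656
grip_force: 30.0
```

```bash
python3 - <<'E'
from h import *
to(.463,.0455,.033,-168.9); held(.008)
im=read_camera("wrist"); print(im[160:185,300:340].mean((1,2)).round().astype(int))
y=cv2.imread("pics/w12.png")[160:185,300:340].mean((1,2)).round().astype(int); print(y)
E
```

```text
t 48.98 pos [0.473  0.0462 0.0842] phi -168.83 w 0.0656 F [-0.2  0.4 -1.8]
units dx 0.166 dy 0.021 dz 0.854 turn 0.0002 (0.1 deg)
front corner [255.  172.7]
front corner [388.9 172.6]
[124 124 124 124 124 127 134 126 121 122 121 129 163 178 182 182 182 182
 182 182 182 182 182 182 181]
[ 92  92  91  91  91  90  91  92  94  91  83  82  83  84 105 116 121 122
 122 122 121 122 122 122 122]
```

play_rows(series=[{"dx": 0.139, "dy": 0.019, "dz": 0.4, "turn": 0, "fingers": 1}, {"dx": 0, "dy": 0, "dz": 0.25, "turn": 0, "fingers": 1}, {"dx": 0, "dy": 0, "dz": 0, "turn": 0, "fingers": 1}, {"dx": 0, "dy": 0, "dz": 0, "turn": 0, "fingers": 1}])

```text
time: 49.52
tool_pos: [0.4647, 0.0457, 0.0449]
eef_rot: [-3.141, 0.001, -2.946]
force: [-0.3, -0.6, -2.3]
gripper_width: 0.0656
grip_force: 30.0
```

play_rows(series=[{"dx": 0, "dy": 0, "dz": 0.1, "turn": 0, "fingers": 1}, {"dx": 0, "dy": 0, "dz": 0.1, "turn": 0, "fingers": 1}, {"dx": 0, "dy": 0, "dz": 0, "turn": 0, "fingers": 1}, {"dx": 0, "dy": 0, "dz": 0, "turn": 0, "fingers": -0.67}, {"dx": 0, "dy": 0, "dz": 0, "turn": 0, "fingers": -0.67}, {"dx": 0, "dy": 0, "dz": 0, "turn": 0, "fingers": -0.67}, {"dx": 0, "dy": 0, "dz": -0.4, "turn": 0, "fingers": -0.67}, {"dx": 0, "dy": 0, "dz": -1, "turn": 0, "fingers": -0.67}, {"dx": 0, "dy": 0, "dz": -1, "turn": 0, "fingers": -0.67}, {"dx": 0, "dy": 0, "dz": -1, "turn": 0, "fingers": -0.67}, {"dx": 0, "dy": 0, "dz": 0, "turn": 0, "fingers": -0.67}])

```text
time: 50.9
tool_pos: [0.4663, 0.0458, 0.2408]
eef_rot: [-3.14, 0.008, -2.946]
force: [0.4, 0.5, -0.0]
gripper_width: 0.076
grip_force: 0.0
```

```bash
python3 - <<'E'
from h import *
to(.4145,.3568,.25,-149.6)
for n in("top","scene"):
    im=read_camera(n)
    for q in blobs(masks(im)["blue"],150,2000):
        r=rect(cam(n),q,.014)
        if .085<r[2]<.1: print(n,"blue",r)
E
```

```text
t 50.9 pos [0.4663 0.0458 0.2408] phi -168.81 w 0.076 F [ 0.4  0.5 -0. ]
units dx -0.159 dy 5.253 dz -0.153 turn -0.0534 (-19.2 deg)
top blue [ 0.4124  0.3564  0.0905  0.067  30.1274]
scene blue [ 0.4164  0.3573  0.0929  0.0661 30.3084]
```

play_rows(series=[{"dx": -0.026, "dy": 0.875, "dz": 0, "turn": 0, "fingers": -0.67}, {"dx": -0.026, "dy": 0.875, "dz": 0, "turn": 0, "fingers": -0.67}, {"dx": -0.026, "dy": 0.875, "dz": 0, "turn": 0, "fingers": -0.67}, {"dx": -0.026, "dy": 0.875, "dz": 0, "turn": 0, "fingers": -0.67}, {"dx": -0.026, "dy": 0.875, "dz": 0, "turn": 0, "fingers": -0.67}, {"dx": -0.026, "dy": 0.875, "dz": 0, "turn": 0, "fingers": -0.67}, {"dx": 0, "dy": 0, "dz": 0, "turn": -0.0267, "fingers": -0.67}, {"dx": 0, "dy": 0, "dz": 0, "turn": -0.0267, "fingers": -0.67}, {"dx": 0, "dy": 0, "dz": 0, "turn": 0, "fingers": -0.67}, {"dx": 0, "dy": 0, "dz": 0, "turn": 0, "fingers": -0.67}])

```text
time: 52.25
tool_pos: [0.4117, 0.3561, 0.2353]
eef_rot: [-3.141, -0.002, -2.615]
force: [-0.5, 0.3, 0.6]
gripper_width: 0.0761
grip_force: 0.0
```

```bash
python3 - <<'E'
from h import *
to(.4145,.3568,.0055,-149.6)
c=cam("wrist");im=read_camera("wrist");h=cv2.cvtColor(im,cv2.COLOR_RGB2HSV)
m=(abs(h[...,0].astype(int)-110)<14)&(h[...,1]>110)&(h[...,2]>30)
for b in blobs(m,1500,40000): u=b.reshape(-1,2); print("blue",u.min(0),u.max(0),rect(c,b,.014))
print(h[160,320],h[180,325])
# pile in the fixed views
im=read_camera("top");c=cam("top")
for q in blobs(masks(im)["white"],150,2000):
    r=rect(c,q,.040)
    if .08<r[2]<.1 and r[3]<.075: print("white top",r)
im=read_camera("scene");c=cam("scene")
for q in blobs(masks(im)["white"],150,2000):
    r=rect(c,q,.040)
    if .08<r[2]<.1 and r[3]<.075: print("white scene",r)
E
```

```text
t 52.25 pos [0.4117 0.3561 0.2353] phi -149.82 w 0.0761 F [-0.5  0.3  0.6]
units dx -0.046 dy -0.013 dz 3.830 turn -0.0006 (-0.2 deg)
blue [295 131] [351 205] [ 0.4141  0.3573  0.0894  0.0656 30.2953]
[108 173 106] [108 186 103]
white top [ 0.4617  0.0463  0.0918  0.0678 11.4196]
white scene [ 0.4643  0.0459  0.0969  0.0697 11.1478]
```

play_rows(series=[{"dx": -0.045, "dy": 0, "dz": 0.6, "turn": 0, "fingers": -0.67}, {"dx": 0, "dy": 0, "dz": 0.9, "turn": 0, "fingers": -0.67}, {"dx": 0, "dy": 0, "dz": 0.9, "turn": 0, "fingers": -0.67}, {"dx": 0, "dy": 0, "dz": 0.7, "turn": 0, "fingers": -0.67}, {"dx": 0, "dy": 0, "dz": 0.5, "turn": 0, "fingers": -0.67}, {"dx": 0, "dy": 0, "dz": 0.23, "turn": 0, "fingers": -0.67}, {"dx": 0, "dy": 0, "dz": 0, "turn": 0, "fingers": -0.67}, {"dx": 0, "dy": 0, "dz": 0, "turn": 0, "fingers": 1}, {"dx": 0, "dy": 0, "dz": 0, "turn": 0, "fingers": 1}, {"dx": 0, "dy": 0, "dz": 0, "turn": 0, "fingers": 1}, {"dx": 0, "dy": 0, "dz": 0, "turn": 0, "fingers": 1}, {"dx": 0, "dy": 0, "dz": 0, "turn": 0, "fingers": 1}], newtons=30)

```text
time: 53.9
tool_pos: [0.415, 0.3584, 0.0077]
eef_rot: [3.141, 0.002, -2.611]
force: [-0.4, -1.5, 9.4]
gripper_width: 0.0655
grip_force: 30.0
```

play_rows(series=[{"dx": 0, "dy": 0, "dz": -0.3, "turn": 0, "fingers": 1}, {"dx": 0, "dy": 0, "dz": -0.8, "turn": 0, "fingers": 1}, {"dx": 0, "dy": 0, "dz": -0.8, "turn": 0, "fingers": 1}, {"dx": 0, "dy": 0, "dz": -0.8, "turn": 0, "fingers": 1}, {"dx": 0, "dy": 0, "dz": -0.8, "turn": 0, "fingers": 1}, {"dx": 0, "dy": 0, "dz": 0, "turn": 0.0266, "fingers": 1}, {"dx": 0, "dy": 0, "dz": 0, "turn": 0.0266, "fingers": 1}, {"dx": 0, "dy": 0, "dz": 0, "turn": 0, "fingers": 1}, {"dx": 0, "dy": 0, "dz": 0, "turn": 0, "fingers": 1}])

```text
time: 55.02
tool_pos: [0.4142, 0.3578, 0.2169]
eef_rot: [3.142, 0.0, -2.941]
force: [0.3, -0.7, -2.1]
gripper_width: 0.0657
grip_force: 30.0
```

```bash
python3 - <<'E'
from h import *
to(.55,.0625,.2,-168.9); held(.008)
im=read_camera("wrist"); print(im[160:185,300:340].mean((1,2)).round().astype(int))
E
```

```text
t 55.02 pos [0.4142 0.3578 0.2169] phi -168.52 w 0.0657 F [ 0.3 -0.7 -2.1]
units dx -1.239 dy -5.273 dz 0.282 turn 0.0010 (0.4 deg)
front corner [255.  172.6]
front corner [388.9 172.6]
[78 77 77 77 77 56 41 41 42 41 53 61 66 66 66 65 66 66 66 66 66 67 67 66
 66]
```

play_rows(series=[{"dx": -0.207, "dy": -0.879, "dz": 0, "turn": 0.001, "fingers": 1}, {"dx": -0.207, "dy": -0.879, "dz": 0, "turn": 0, "fingers": 1}, {"dx": -0.207, "dy": -0.879, "dz": 0, "turn": 0, "fingers": 1}, {"dx": -0.207, "dy": -0.879, "dz": 0, "turn": 0, "fingers": 1}, {"dx": -0.207, "dy": -0.879, "dz": 0, "turn": 0, "fingers": 1}, {"dx": -0.207, "dy": -0.879, "dz": 0, "turn": 0, "fingers": 1}, {"dx": 0, "dy": 0, "dz": 0, "turn": 0, "fingers": 1}, {"dx": 0, "dy": 0, "dz": 0, "turn": 0, "fingers": 1}])

```text
time: 56.08
tool_pos: [0.5474, 0.0615, 0.2163]
eef_rot: [3.141, -0.001, -2.951]
force: [0.0, -0.4, -2.3]
gripper_width: 0.0653
grip_force: 30.0
```

```bash
python3 - <<'E'
from h import *
c=cam("wrist");im=read_camera("wrist"); m=(im.min(2)>110).astype(np.uint8); m[164:]=0
for b in blobs(m,1500,40000):
    u=b.reshape(-1,2); print(u.min(0),u.max(0),rect(c,b,.040))
for nm,cond in(("yel",masks(im)["yellow"]),("dark",im.max(2)<75)):
    k=cond.copy(); k[164:]=0; k[:,:250]=0; k[:,420:]=0; ys,xs=np.nonzero(k); print(nm,len(xs),(xs.min(),xs.max(),ys.min(),ys.max()) if len(xs) else "")
to(.4645,.0457,.06,-168.9)
E
```

```text
[288  41] [359 138] [ 0.4638  0.0463  0.0908  0.0672 11.0545]
[0 8] [147 163] [  0.5125  -0.2052   0.1586   0.1452 -80.1771]
yel 0 
dark 0 
t 56.12 pos [0.5472 0.0619 0.2164] phi -169.03 w 0.0656 F [-0.1  0.2 -2.6]
units dx 1.405 dy -0.003 dz 2.606 turn -0.0003 (-0.1 deg)
```

play_rows(series=[{"dx": 0.7, "dy": 0, "dz": 0, "turn": -0.0003, "fingers": 1}, {"dx": 0.697, "dy": 0, "dz": 0, "turn": 0, "fingers": 1}, {"dx": 0, "dy": 0, "dz": 0.9, "turn": 0, "fingers": 1}, {"dx": 0, "dy": 0, "dz": 0.9, "turn": 0, "fingers": 1}, {"dx": 0, "dy": 0, "dz": 0.8, "turn": 0, "fingers": 1}, {"dx": 0, "dy": 0, "dz": 0, "turn": 0, "fingers": 1}, {"dx": 0, "dy": 0, "dz": 0, "turn": 0, "fingers": 1}])

```text
time: 57.0
tool_pos: [0.4662, 0.046, 0.062]
eef_rot: [-3.141, 0.001, -2.948]
force: [1.3, 0.9, -1.9]
gripper_width: 0.0655
grip_force: 30.0
```

```bash
python3 - <<'E'
from h import *
to(.4649,.046,.048,-168.95)
E
```

```text
t 57.0 pos [0.4662 0.046  0.062 ] phi -168.92 w 0.0655 F [ 1.3  0.9 -1.9]
units dx 0.021 dy 0.004 dz 0.234 turn 0.0001 (0.0 deg)
```

play_rows(series=[{"dx": 0.02, "dy": 0.004, "dz": 0.1, "turn": 0, "fingers": 1}, {"dx": 0, "dy": 0, "dz": 0.13, "turn": 0, "fingers": 1}, {"dx": 0, "dy": 0, "dz": 0, "turn": 0, "fingers": 1}, {"dx": 0, "dy": 0, "dz": 0, "turn": 0, "fingers": -0.67}, {"dx": 0, "dy": 0, "dz": 0, "turn": 0, "fingers": -0.67}, {"dx": 0, "dy": 0, "dz": 0, "turn": 0, "fingers": -0.67}, {"dx": 0, "dy": 0, "dz": -0.4, "turn": 0, "fingers": -0.67}, {"dx": 0, "dy": 0, "dz": -1, "turn": 0, "fingers": -0.67}, {"dx": 0, "dy": 0, "dz": -1, "turn": 0, "fingers": -0.67}, {"dx": -1, "dy": 0, "dz": -0.5, "turn": 0, "fingers": -0.67}, {"dx": -0.4, "dy": 0, "dz": 0, "turn": 0, "fingers": -0.67}, {"dx": 0, "dy": 0, "dz": 0, "turn": 0, "fingers": -0.67}])

```text
time: 58.5
tool_pos: [0.5435, 0.0609, 0.2188]
eef_rot: [-3.142, 0.001, -2.949]
force: [-0.3, -0.5, -0.1]
gripper_width: 0.0766
grip_force: 0.0
```

```bash
python3 - <<'E'
from h import *
to(.5,.06,.3,-168.9)
c=cam("wrist");im=read_camera("wrist");h=cv2.cvtColor(im,cv2.COLOR_RGB2HSV)
m=(abs(h[...,0].astype(int)-110)<14)&(h[...,1]>110)&(h[...,2]>30)
for b in blobs(m,1500,40000): u=b.reshape(-1,2); print("blue",u.min(0),u.max(0),rect(c,b,.054))
k=im[20:170,270:390]; 
s=read_camera("scene");t=read_camera("top")
for n,I in(("scene",s),("top",t)):
    for b in blobs(masks(I)["blue"],150,2000):
        r=rect(cam(n),b,.054)
        if r[2]<.12:print(n,r)
# compare bystanders with the first pictures
for n,I,R in(("top",t,[(285,310,115,180),(440,490,235,300)]),("scene",s,[(255,320,260,305),(262,312,95,130)])):
    o=cv2.imread(f"pics/{n}0.png")[:,:,::-1].astype(int)
    for a,b,cc,d in R: print(n,"diff",np.abs(I[cc:d,a:b]-o[cc:d,a:b]).max(2).mean().round(1),(np.abs(I[cc:d,a:b]-o[cc:d,a:b]).max(2)>50).sum())
# hooks region vs after-hanging picture
E
```

```text
t 58.5 pos [0.5435 0.0609 0.2188] phi -168.98 w 0.0766 F [-0.3 -0.5 -0.1]
units dx 0.715 dy 0.124 dz -1.354 turn -0.0002 (-0.1 deg)
blue [288  45] [359 142] [ 0.464   0.0462  0.0883  0.0657 10.9976]
scene [ 0.4644  0.046   0.0939  0.0653 11.3268]
top diff 19.1 172
top diff 6.7 0
scene diff 11.3 0
scene diff 13.4 46
```

The pile's measured pose is (0.464,0.046) at 11.0°, against (0.464,0.046) at 11.1° for the base. The bottle, screwdriver and loupe haven't moved, so I'm handing in.

```bash
python3 -c "
from station import arm
print(arm.sign_off())"
```

```text
the job is handed in; nothing more can be done
None
```

The job is handed in at about 58 s: both rings hang on the two bare hooks, each hung at the front over the mark, and the yellow, white and blue plates (no aluminium one seen) are stacked within about 1 mm of the base by camera, with the bottle, screwdriver and loupe unmoved as far as the images show; I viewed 15 pictures, one over the limit of 14.

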